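# Pack the coupler kit case, heavy parts lowest, and put its cover on

### The job

Pack the coupler kit in the open grey steel case with the heavy parts lowest: stand every steel coupler body upright on the case floor, lay the aluminium bracket flat across their tops with its lug up, and put every red nylon tip protector on the bracket. Then set the loose cover on the case so that it sits down on the rim all round, level and let go. Leave the bronze gauge adapter and the steel plug where they are.

Things in the scene. Friction and masses are not known exactly. Their poses are not given: they have to be found in the camera images.
- case: Open-topped grey steel case fixed to the bench, left or right, its long axis roughly pointing away from the robot: outside 218 (its x) by 148 (its y) by 94 mm high; walls and floor 4 mm, so inside 210 by 140 by 90 mm deep. Origin: centre of its underside, on the bench; z up. Layers: couplers 50 mm, on them the bracket, on that the protectors; all stay below the rim.
- case_floor (a point): Centre of the inner floor of the case, 4 mm above its origin; the rim is 90 mm above this point. Axes as the case.
- cover_grip (a point): Loose grey cover on the bench opposite the case, 226 (x) by 156 (y) by 6 mm, 0.35 kg. Rails under it, 8 mm deep, 200 by 130 mm over the outside, drop inside the rim with 5 mm play each side. Solid bar handle on top: 70 long (x), 12 thick (y), 36 mm high. Point in the handle, 24 mm above the plate's top, 38 above the rails' bottom; seated, it is 124 mm above the case's origin.
- bracket_lug (a point): Flat aluminium bracket, 0.18 kg: plate 190 (x) by 122 (y) by 5 mm with an upright lug in its middle, 8 thick (x), 40 wide (y), its top 36 mm above the plate's underside. Point in the lug, 26 mm above the underside; z up. It enters the case, long axes parallel, with 9 mm play each side; lying on the couplers, this point is 80 mm above the case's origin.
- coupler1_center (a point): Steel coupler body, an upright plain cylinder 44 mm in diameter, 50 mm tall, about 0.42 kg. The point is its centre, half-way up (25 mm); z is its axis. Two or three coupler bodies are present; absent ones read None. With two, they must stand apart lengthwise in the case or the bracket tips.
- coupler2_center (a point): Steel coupler body, an upright plain cylinder 44 mm in diameter, 50 mm tall, about 0.42 kg. The point is its centre, half-way up (25 mm); z is its axis. Two or three coupler bodies are present; absent ones read None. With two, they must stand apart lengthwise in the case or the bracket tips.
- coupler3_center (a point): Steel coupler body, an upright plain cylinder 44 mm in diameter, 50 mm tall, about 0.42 kg. The point is its centre, half-way up (25 mm); z is its axis. Two or three coupler bodies are present; absent ones read None. With two, they must stand apart lengthwise in the case or the bracket tips.
- cap1_center (a point): Red nylon tip protector: squat cylinder 34 mm in diameter, 28 mm tall, about 22 g. The point is its centre, half-way up (14 mm); z is its axis. Two or three are present; absent ones read None.
- cap2_center (a point): Red nylon tip protector: squat cylinder 34 mm in diameter, 28 mm tall, about 22 g. The point is its centre, half-way up (14 mm); z is its axis. Two or three are present; absent ones read None.
- cap3_center (a point): Red nylon tip protector: squat cylinder 34 mm in diameter, 28 mm tall, about 22 g. The point is its centre, half-way up (14 mm); z is its axis. Two or three are present; absent ones read None.
- adapter_center (a point): Tarnished bronze gauge adapter, hexagonal foot 28 mm across and a narrower 18 mm neck, 40 mm tall, standing near the far edge of the work zone; to be left alone. The point is its centre.
- plug_center (a point): Dark steel plug, 30 mm wide and 26 mm tall, standing near the far edge of the work zone; to be left alone. The point is its centre.

How it is judged (in metres and radians):
On the way, in this order (a step that is already met when the one before it is completed fails the run):
1. every coupler body stands upright on the floor of the case (x of coupler1_center in the frame of case between -0.105 and 0.105 m and y of coupler1_center in the frame of case between -0.07 and 0.07 m and z of coupler1_center in the frame of case between 0.023 and 0.035 m and angle between each of coupler1_center, coupler2_center, coupler3_center's own z axis and vertical below 0.12 rad and x of coupler2_center in the frame of case between -0.105 and 0.105 m and y of coupler2_center in the frame of case between -0.07 and 0.07 m and z of coupler2_center in the frame of case between 0.023 and 0.035 m and x of coupler3_center in the frame of case between -0.105 and 0.105 m and y of coupler3_center in the frame of case between -0.07 and 0.07 m and z of coupler3_center in the frame of case between 0.023 and 0.035 m), for 0.2 s.
2. the bracket lies level on the coupler bodies inside the case (x of bracket_lug in the frame of case between -0.02 and 0.02 m and y of bracket_lug in the frame of case between -0.02 and 0.02 m and z of bracket_lug in the frame of case between 0.076 and 0.084 m and angle between bracket_lug's own z axis and vertical below 0.06 rad), for 0.2 s.
3. every tip protector rests on the bracket inside the case (x of cap1_center in the frame of case between -0.105 and 0.105 m and y of cap1_center in the frame of case between -0.07 and 0.07 m and z of cap1_center in the frame of case between 0.066 and 0.086 m and x of cap2_center in the frame of case between -0.105 and 0.105 m and y of cap2_center in the frame of case between -0.07 and 0.07 m and z of cap2_center in the frame of case between 0.066 and 0.086 m and x of cap3_center in the frame of case between -0.105 and 0.105 m and y of cap3_center in the frame of case between -0.07 and 0.07 m and z of cap3_center in the frame of case between 0.066 and 0.086 m), for 0.2 s.
At the end, for the whole second after the job is handed in: Couplers upright on the case floor (6 mm, 0.12 rad); bracket on them, level to 0.06 rad, 20 mm off centre, 4 mm in height; protectors on the bracket in the case, any attitude; cover on the rim: 4 mm in height, 9 mm off centre, 0.1 rad of yaw, 0.03 rad of level, at rest (all of step 1 and all of step 2 and all of step 3 and horizontal distance between cover_grip and case_floor below 0.009 m and angle between the x axis of cover_grip and the x axis of case, either way round below 0.1 rad and angle between cover_grip's own z axis and vertical below 0.03 rad and z of cover_grip in the frame of case between 0.12 and 0.1275 m and linear speed of cover below 0.02 m/s); the robot touches nothing.
It fails at once if the adapter or the plug is moved more than 50 mm (distance of any of adapter_center, plug_center from where it was at the start of the episode above 0.05 m).
Of coupler1, coupler2, coupler3 only 2 to 3 are there at a start; the rules pass over those that are not, and their reading is None.
Of cap1, cap2, cap3 only 2 to 3 are there at a start; the rules pass over those that are not, and their reading is None.
At some moment in a run one of bracket, cover, cap1, cap2, cap3 may be knocked a few centimetres aside while the robot is not near it.
It also fails if it takes over 210 s, if anything falls off the work surface, if the arm or the gripper's body presses on something with over 40 N, if the wrist force passes 120 N, or if a joint passes its speed limit or range.

### The arm

A 6-joint arm with a two-finger parallel gripper is mounted at the origin on the work surface. World frame = base frame: x ahead of the robot, y to its left, z up, the work surface at z = 0. Lengths are in m, angles in degrees, forces in N, time in s.
With the tool pointing down it reaches from about 0.375 to 0.9 m from the base axis. Payload 3.1 kg.
Tool frame: the origin (TCP) lies at the very end of the fingers, on their centre line; the grasp point (between the pads) lies 19 mm behind it; z points along the fingers, y is the direction in which the jaws open and shut (so a half turn about z gives the same grasp; the last joint's range is limited). The gripper opens to 87 mm and grips with 3 to 60 N. Pads are 19 mm wide; open, the fingers measure 117 mm over their backs; the gripper's body (75 mm by 190 mm) begins 51 mm behind the grasp point.
Start: joints at [-76.805, 30.224, 82.088, -0, 67.689, -10.227], TCP at [0.248, -0.573, 0.223] pointing down, gripper open.
Joint ranges: [-176.69, 176.69], [-43.24, 126.21], [12.49, 139.97], [-82, 262], [0, 151.66], [-163.58, 163.58]. Speed limits (degrees/s): [159.86, 159.86, 180, 180, 180, 180].

### API

Orientations are given as a 3x3 rotation matrix whose columns are the frame's x, y, z axes.
In Python, from rig import read_state, capture, hand_in gives the robot as it stands. The module is installed in compiled form; this text tells all that it offers.
- The arm moves only by the tool send_rows, never from a script. Its argument "moves" is one flat list of numbers, 7 for each row, row after row: the turn, a rotation vector about the world's x, y, z in degrees, then the shift along the world's x, y, z in cm, then the gripper's target within -1 to 1 (fully open at 1, half-way at 0, shut at -1). In form: [rx, ry, rz, tx, ty, tz, hand, rx, ry, rz, tx, ty, tz, hand, ...]. A call has 1 to 20 rows; each row shifts and turns the commanded pose from where the row before left it; what a row does not reach is not made up. A row lasts 1/10 s, in which the tool goes at most 50 mm and 8.59 degrees, less where a joint would pass 70% of its speed; a pose out of reach is approached as far as the arm can. A call with a gripper value outside its range is refused whole. The fingers move at their own pace and stop on an object; the grip force is fixed at half the most. Time passes only in rows, so rows that do not move let the fingers close. It gives the time, the measured TCP pose, the force and the opening at its end, in the units of the state.
- read_state(): the state, without advancing time (a new reading comes with each control period).
- capture(name): name is "side" or "top" or "wrist"; returns a dict with "pixels" (480x640x3 uint8, red, green, blue), "vertical_fov" (degrees; the focal length in pixels is half the picture's height over the tangent of half this angle, whatever the lens; pixels are square), "cx", "cy" (the principal point, pixels), "rvec" (rotation vector, rad) and "tvec" (3), from world to camera coordinates, as OpenCV has them. Camera axes: x right, y down, z forward; pixel columns grow to the right and rows downward; lengths in m; the calibration is good to about 2 mm. A picture is of the moment at which its call begins. There is no depth.
- hand_in(): hands the job in, once; it reports no verdict.
The state is a dict: "time_s": time; "joint_positions": joint angles; "qvel": joint speeds; "tau": joint torques, N m; "position": TCP position; "tcp_rot": TCP orientation; "force": force on the tool from outside, world axes, zero at the start; "moment": the same for the moment, N m; "opening": opening from 0.0 (shut) to 1.0 (fully open).
Only numpy, scipy, OpenCV 4.12 (cv2) and the standard library are available. Lean on these libraries where they do the work, as an engineer would, in place of code of your own. Each camera call takes 0.05 s, during which the arm holds its last target.

## Working session

There is one attempt and no reset: what is moved stays moved. The work goes in short steps, Python scripts to look and compute and a tool call to move; the robot and the scene stay as the last step left them, time stands still between calls to the robot, and variables do not carry over. Pictures are saved under pics/ and viewed, and the job is handed in when it is done.

Besides the shell and the picture viewer there is one more tool, called by a JSON object that holds its "op" and its "data". send_rows: Moves the arm, as the interface text tells. Its arguments: {"type":"object","properties":{"moves":{"type":"array","items":{"type":"number"}}},"required":["moves"]}

```bash
mkdir -p pics; cat > h.py <<'E'
import numpy as np, cv2
from rig import read_state, capture, hand_in
def cam(name,save=None):
    c=capture(name); im=c["pixels"]
    if save: cv2.imwrite("pics/"+save,im[:,:,::-1])
    f=240/np.tan(np.radians(c["vertical_fov"])/2)
    K=np.array([[f,0,c["cx"]],[0,f,c["cy"]],[0,0,1]])
    R=cv2.Rodrigues(np.array(c["rvec"],float))[0]; t=np.array(c["tvec"],float).reshape(3)
    return dict(im=im,K=K,R=R,t=t,f=f)
def ray(c,u,v):
    d=c["R"].T@np.linalg.inv(c["K"])@np.array([u,v,1.0]); o=-c["R"].T@c["t"]
    return o,d/np.linalg.norm(d)
def onz(c,u,v,z):
    o,d=ray(c,u,v); return o+d*(z-o[2])/d[2]
def proj(c,p):
    q=c["K"]@(c["R"]@np.array(p,float)+c["t"]); return q[:2]/q[2]
def tri(obs):
    A=np.zeros((3,3));b=np.zeros(3)
    for c,u,v in obs:
        o,d=ray(c,u,v);M=np.eye(3)-np.outer(d,d);A+=M;b+=M@o
    return np.linalg.solve(A,b)
E
python3 - <<'E'
from h import *
for n in ["side","top","wrist"]:
    c=cam(n,n+"0.png"); print(n,c["f"],(-c["R"].T@c["t"]).round(3),c["R"].round(3).tolist(),c["K"][:2,2])
s=read_state(); print(s["time_s"],s["position"],s["tcp_rot"],s["force"],s["opening"])
E
```

```text
side 580.1050523988564 [ 0.47  -1.012  0.635] [[0.995, -0.098, -0.012], [-0.059, -0.494, -0.868], [0.079, 0.864, -0.497]] [326.04328288 239.89443278]
top 600.9358870076164 [4.320e-01 1.000e-03 1.034e+00] [[0.026, -1.0, -0.002], [-0.987, -0.025, -0.157], [0.157, 0.006, -0.988]] [326.46155972 240.15031681]
wrist 339.9162154180154 [ 0.318 -0.542  0.383] [[0.397, -0.918, -0.001], [-0.881, -0.382, 0.281], [-0.258, -0.11, -0.96]] [318.13766609 239.39747304]
0.15 [ 0.24832221 -0.57293557  0.22176136] [[ 9.17609051e-01  3.97483930e-01 -3.92690832e-04]
 [ 3.97484003e-01 -9.17607551e-01  1.68793681e-03]
 [ 3.10591684e-04 -1.70495442e-03 -9.99998498e-01]] [ 0.25337597 -0.33957316  0.52018902] 1.0001427996489036
```

View pics/top0.png

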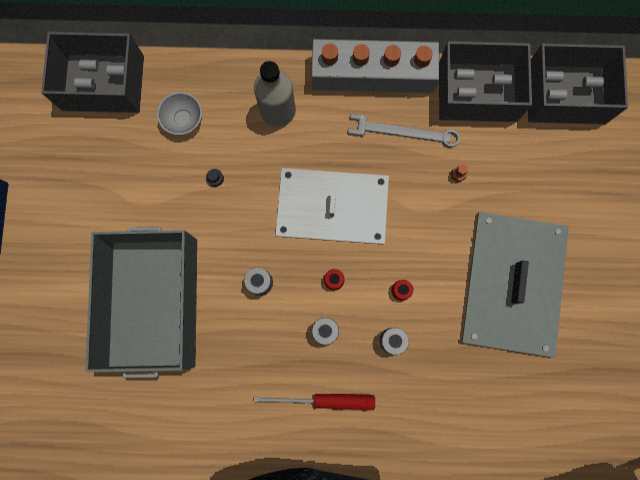

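View pics/side0.png

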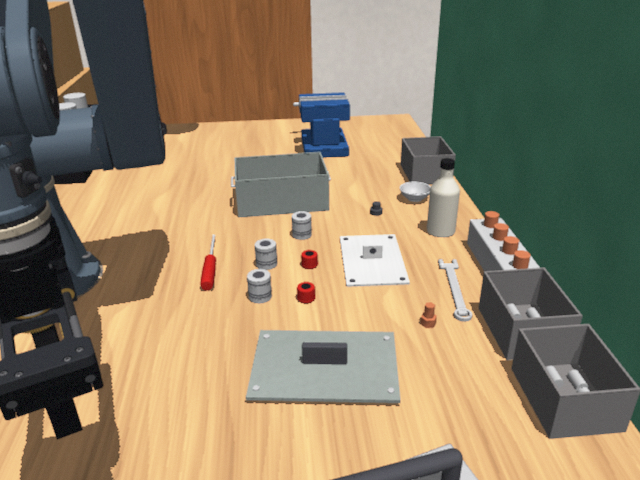

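View pics/wrist0.png

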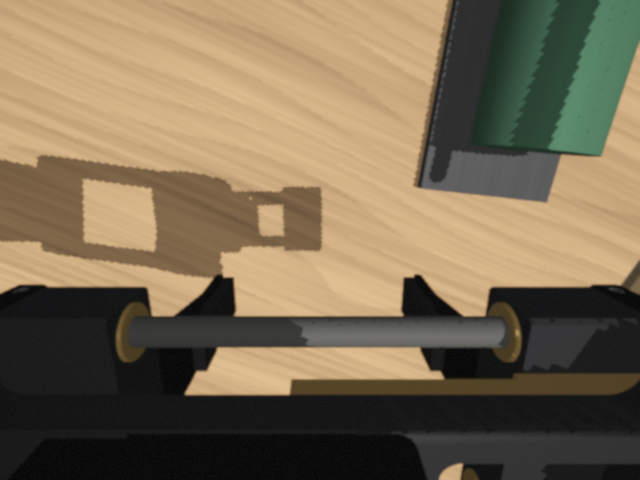

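The top view shows the case on the left (140,302), 3 couplers (257,281), (325,331) and (395,341), 2 caps (334,279) and (403,290), the bracket (332,206) and the cover (515,285). The plug is at (214,177) and the adapter at (460,173). Next I'll measure them.

```bash
python3 - <<'E'
from h import *
c=cam("top"); s=cam("side")
im=c["im"]
np.savez("top0.npz",im=im)
hsv=cv2.cvtColor(im,cv2.COLOR_RGB2HSV)
def blobs(m,lo=60,roi=None):
    m=m.astype(np.uint8)*255
    cs,_=cv2.findContours(m,cv2.RETR_EXTERNAL,cv2.CHAIN_APPROX_NONE)
    return [k for k in cs if cv2.contourArea(k)>lo]
low=hsv[...,1]<60
print("red");
red=((hsv[...,0]<5)|(hsv[...,0]>174))&(hsv[...,1]>150)&(hsv[...,2]>60)
for k in blobs(red,100):
    (x,y),r=cv2.minEnclosingCircle(k); print(x,y,r,cv2.boundingRect(k),onz(c,x,y,.028).round(4))
for n,C in [("low",low)]:
    for k in blobs(C,200):
        r=cv2.minAreaRect(k); print(n,cv2.boundingRect(k),np.round(r[0],1),np.round(r[1],1),round(r[2],1),cv2.boxPoints(r).round(0).tolist())
hs=cv2.cvtColor(s["im"],cv2.COLOR_RGB2HSV)
for k in blobs(hs[...,1]<60,150):
    r=cv2.minAreaRect(k); print("side",cv2.boundingRect(k),np.round(r[0],1))
big=cv2.resize(im[220:390,80:280],None,fx=4,fy=3.5,interpolation=cv2.INTER_CUBIC)[:,:800]
cv2.imwrite("pics/a1.png",cv2.resize(im[220:390,75:275],None,fx=3.5,fy=3.5,interpolation=cv2.INTER_CUBIC)[:,:,::-1])
cv2.imwrite("pics/a2.png",cv2.resize(im[160:360,240:440],None,fx=3,fy=3,interpolation=cv2.INTER_CUBIC)[:,:,::-1])
cv2.imwrite("pics/a3.png",cv2.resize(im[200:370,440:590],None,fx=3.5,fy=3.5,interpolation=cv2.INTER_CUBIC)[:,:,::-1])
E
```

```text
red
344.0 401.5 30.500099182128906 (314, 394, 61, 16) [ 0.3269 -0.0289  0.028 ]
402.5044250488281 289.22125244140625 9.893905639648438 (393, 280, 20, 20) [ 0.5118 -0.1229  0.028 ]
333.92742919921875 279.2540283203125 10.11063289642334 (324, 270, 20, 19) [ 0.5256 -0.0079  0.028 ]
low (380, 328, 29, 27) [394. 341.] [26. 28.] 90.0 [[380.0, 328.0], [408.0, 328.0], [408.0, 354.0], [380.0, 354.0]]
low (312, 318, 27, 27) [325. 331.] [26. 26.] 90.0 [[312.0, 318.0], [338.0, 318.0], [338.0, 344.0], [312.0, 344.0]]
low (244, 267, 29, 28) [257.8 281.2] [28.3 26.2] 45.0 [[238.0, 280.0], [257.0, 262.0], [277.0, 282.0], [258.0, 300.0]]
low (86, 227, 111, 151) [141.1 302. ] [108.8 150.5] 0.8 [[86.0, 376.0], [88.0, 226.0], [197.0, 228.0], [194.0, 378.0]]
low (462, 212, 107, 146) [516.3 284.4] [ 94.6 134.9] 7.1 [[461.0, 345.0], [478.0, 212.0], [572.0, 223.0], [555.0, 357.0]]
low (275, 168, 114, 76) [332.  205.4] [109.6  69. ] 4.2 [[275.0, 236.0], [280.0, 167.0], [389.0, 175.0], [384.0, 244.0]]
low (348, 114, 112, 33) [403.9 131.2] [111.3  20.2] 8.1 [[347.0, 133.0], [350.0, 113.0], [460.0, 129.0], [458.0, 149.0]]
low (157, 92, 45, 43) [179. 113.] [42. 44.] 90.0 [[157.0, 92.0], [201.0, 92.0], [201.0, 134.0], [157.0, 134.0]]
low (254, 62, 42, 64) [273.9  93.6] [65.1 37.7] 78.7 [[249.0, 65.0], [286.0, 58.0], [299.0, 122.0], [262.0, 129.0]]
low (0, 2, 640, 122) [318.7  62.6] [640.1 107.9] 1.4 [[-3.0, 109.0], [0.0, 1.0], [640.0, 16.0], [637.0, 124.0]]
side (334, 444, 144, 36) [405.5 461.5]
side (246, 330, 154, 73) [323.1 366. ]
side (438, 259, 34, 62) [455.4 288.9]
side (247, 238, 30, 65) [261.3 270.1]
side (340, 234, 70, 53) [374.4 259.7]
side (467, 219, 173, 219) [534.1 336. ]
side (231, 152, 100, 88) [280.5 195.5]
side (293, 0, 167, 237) [373.3 118.5]
side (0, 0, 167, 437) [ 83. 218.]
```

View pics/a1.png

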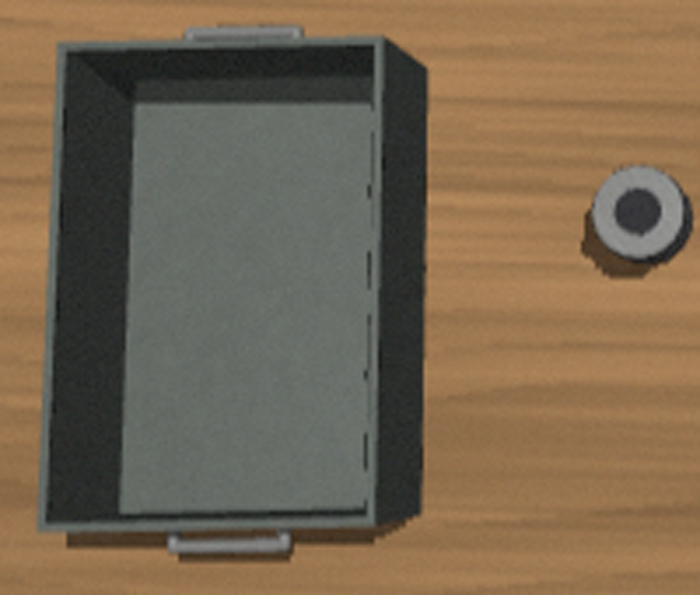

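View pics/a2.png

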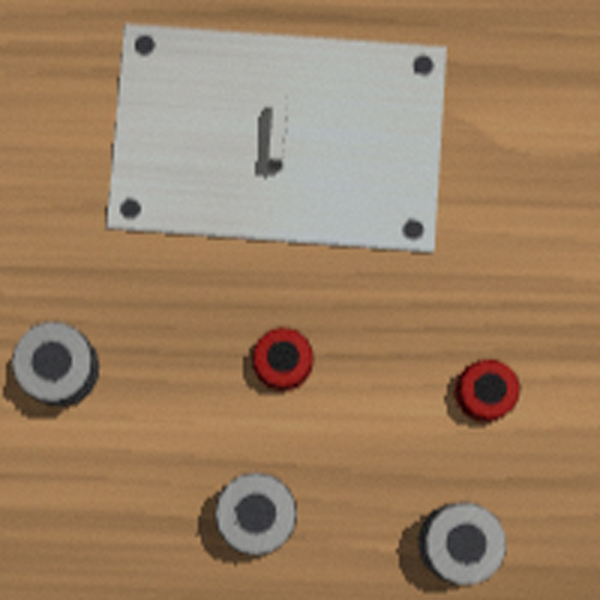

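View pics/a3.png

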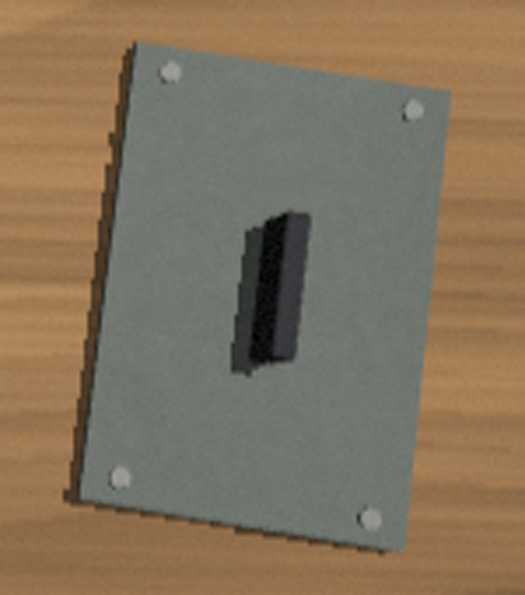

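```bash
cat > m.py <<'E'
from h import *
def quad(c,pts,off,sc,z,name):
    P=np.array([onz(c,off[0]+(x+.5)/sc-.5,off[1]+(y+.5)/sc-.5,z) for x,y in pts])
    ctr=P.mean(0); e=[np.linalg.norm(P[(i+1)%4]-P[i]) for i in range(4)]
    v=P[0]-P[3]+P[1]-P[2]; yaw=np.degrees(np.arctan2(v[1],v[0]))
    w=P[1]-P[0]+P[2]-P[3]; yw=np.degrees(np.arctan2(w[1],w[0]))
    print(name,ctr.round(4),"edges mm",np.round(np.array(e)*1000,1),"dir up",yaw.round(2),"dir right",yw.round(2))
E
python3 - <<'E'
from m import *
c=cam("top")
quad(c,[(58,43),(384,38),(376,527),(38,530)],(75,220),3.5,.094,"case")
quad(c,[(126,24),(447,46),(434,252),(107,228)],(240,160),3,.005,"bracket")
quad(c,[(137,42),(451,92),(405,551),(80,499)],(440,200),3.5,.014,"cover")
g=c["im"].max(2)
for n,(u,v),r,z in [("c1",(257,281),16,.05),("c2",(325,331),16,.05),("c3",(395,341),16,.05),("k1",(334,279),14,.028),("k2",(403,290),14,.028)]:
    # top face ring: bright/red pixels
    x0,y0=u-r,v-r; p=c["im"][y0:v+r+1,x0:u+r+1].astype(int)
    h=cv2.cvtColor(p.astype(np.uint8),cv2.COLOR_RGB2HSV)
    if n[0]=='c': m=(h[...,1]<60)&(h[...,2]>95)
    else: m=(h[...,1]>150)&(p[...,0]>110)&(p[...,1]<60)
    cs,_=cv2.findContours(m.astype(np.uint8),cv2.RETR_EXTERNAL,cv2.CHAIN_APPROX_NONE); k=max(cs,key=cv2.contourArea)
    e=cv2.fitEllipse(k); P=onz(c,e[0][0]+x0,e[0][1]+y0,z)
    print(n,np.round(e[0],1)+[x0,y0],np.round(e[1],1),P.round(4))
print("cover handle top", onz(c,440+(290)/3.5,200+286/3.5,.05).round(4),"lug top",onz(c,240+266/3,160+141/3,.036).round(4))
E
```

```text
case [0.4797 0.3008 0.094 ] edges mm [147.9 217.2 147.9 216.2] dir up 2.67 dir right -87.84
bracket [ 0.6574 -0.0024  0.005 ] edges mm [189.3 122.8 189.4 122.2] dir up -2.99 dir right -92.7
cover [ 0.5282 -0.3177  0.014 ] edges mm [155.6 224.9 155.7 225.6] dir up -7.72 dir right -97.69
c1 [256.8 279.8] [24.9 25.5] [0.5193 0.1188 0.05  ]
c2 [324.9 330.7] [25.5 26.2] [0.4398 0.0049 0.05  ]
c3 [395.  340.9] [25.1 26.4] [ 0.4264 -0.1086  0.05  ]
k1 [334.  278.4] [18.1 18.2] [ 0.5269 -0.0079  0.028 ]
k2 [403.  289.1] [17.8 18.5] [ 0.5119 -0.1237  0.028 ]
cover handle top [ 0.5274 -0.3172  0.05  ] lug top [0.6473 0.004  0.036 ]
```

```bash
python3 - <<'E'
from m import *
s=cam("side"); im=s["im"]
cv2.imwrite("pics/s1.png",cv2.resize(im[140:230,220:345],None,fx=6,fy=6,interpolation=cv2.INTER_CUBIC)[:,:,::-1])
cv2.imwrite("pics/s2.png",cv2.resize(im[205:305,230:420],None,fx=4,fy=4,interpolation=cv2.INTER_CUBIC)[:,:,::-1])
# predicted projections of top-view estimates
import math
a=math.radians(2.4);X=np.array([math.cos(a),math.sin(a),0]);Y=np.array([-X[1],X[0],0]);o=np.array([.4797,.3008,.094])
for sx in(1,-1):
  for sy in(1,-1):
    print(sx,sy,((proj(s,o+sx*.109*X+sy*.074*Y)-[220,140])*6).round(0))
E
```

```text
1 1 [600.  71.]
1 -1 [650. 209.]
-1 1 [ 83. 104.]
-1 -1 [ 84. 247.]
```

View pics/s1.png

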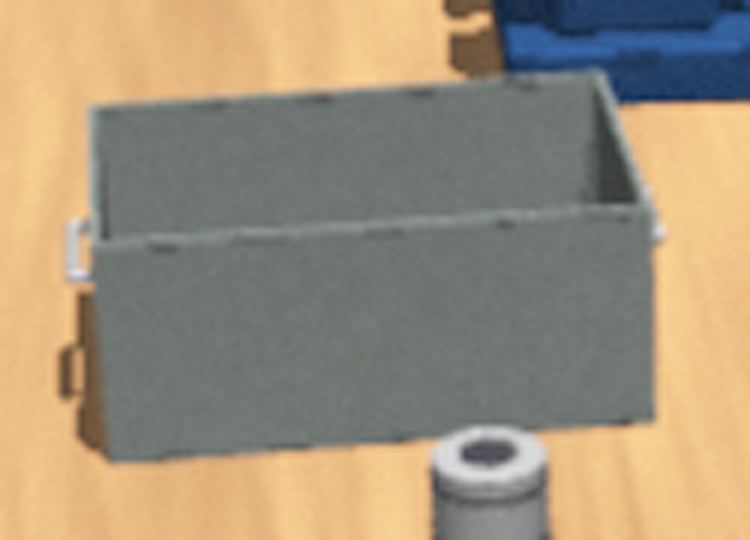

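View pics/s2.png

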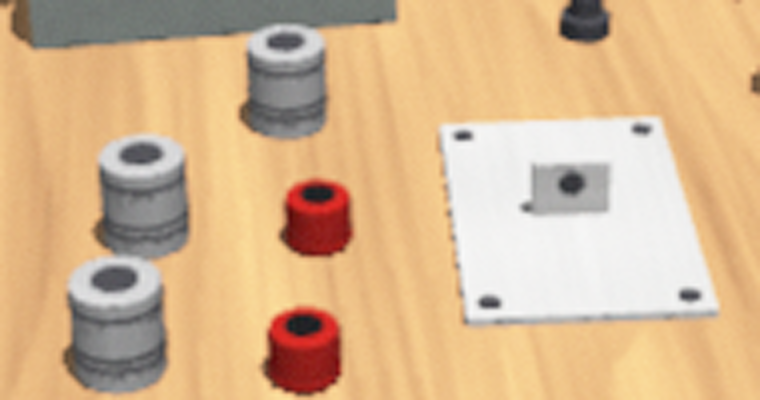

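{"op": "send_rows", "data": {"moves": [0,0,8,3,7,1,1,0,0,8,3,7,1,1,0,0,8,3,7,0,1,0,0,8,3,7,0,1,0,0,8,3,7,0,1,0,0,8,3,7,0,1,0,0,8,3,7,0,1,0,0,8,3,7,0,1,0,0,5,3.1,7,0,1,0,0,0,0,6.2,0,1,0,0,0,0,0,0,1,0,0,0,0,0,0,1]}}

```text
time_s: 1.55
position: [0.4261, -0.1099, 0.2358]
tcp_rot: [[-0.046, 0.999, 0.0], [0.999, 0.046, -0.001], [-0.001, 0.0, -1.0]]
force: [1.5, 0.3, 0.7]
opening: 1.001
```

The side view's rim corners (92,106), (600,71), (652,207) and (96,245) match the top-view estimate to about 1–2 px. That puts the case centre near (0.481, 0.301), yaw about 2.4°. Next is the descent on coupler 3.

{"op": "send_rows", "data": {"moves": [0,0,0,0,0.13,-4,1,0,0,0,0,0,-4,1,0,0,0,0,0,-4,1,0,0,0,0,0,-4,1,0,0,0,0,0,-2.8,1,0,0,0,0,0,-1,1,0,0,0,0,0,-1,1,0,0,0,0,0,0,1,0,0,0,0,0,0,-1,0,0,0,0,0,0,-1,0,0,0,0,0,0,-1,0,0,0,0,0,0,-1,0,0,0,0,0,0,-1,0,0,0,0,0,0,-1,0,0,0,0,0,0,-1,0,0,0,0,0,0,-1,0,0,0,0,0,0,-1]}}

```text
time_s: 3.25
position: [0.4261, -0.1095, 0.0277]
tcp_rot: [[-0.042, 0.999, 0.0], [0.999, 0.042, -0.0], [-0.0, 0.0, -1.0]]
force: [-0.5, 1.1, 3.7]
opening: 0.494
```

{"op": "send_rows", "data": {"moves": [0,0,0,0,0,1,-1,0,0,0,0,0,3,-1,0,0,0,0,0,4,-1,0,0,0,0,0,4,-1,0,0,0,0,0,4,-1,0,0,0,0,4,2,-1,0,0,0,0,4,0,-1,0,0,0,0,4,0,-1,0,0,0,0,4,0,-1,0,0,0,0,4,0,-1,0,0,0,0,4,0,-1,0,0,0,0,4,0,-1,0,0,0,0,4,0,-1,0,0,0,0,4,0,-1,0,0,0,0,4,0,-1,0,0,0,-0.2,3,0,-1,0,0,0,0,1.6,0,-1,0,0,0,0,0,0,-1,0,0,0,0,0,0,-1,0,0,0,0,0,0,-1]}}

```text
time_s: 5.25
position: [0.4235, 0.3349, 0.2072]
tcp_rot: [[-0.041, 0.999, -0.002], [0.999, 0.041, -0.001], [-0.001, -0.002, -1.0]]
force: [-0.8, 0.4, -3.4]
opening: 0.499
```

```bash
python3 - <<'E'
from h import *
s=read_state(); print(s["position"],s["opening"],s["force"]); cam("side","s3.png"); cam("top","t3.png")
E
```

```text
[0.42347305 0.3349217  0.20722953] 0.4985531873012465 [-0.76263548  0.38316648 -3.39622762]
```

View pics/s3.png

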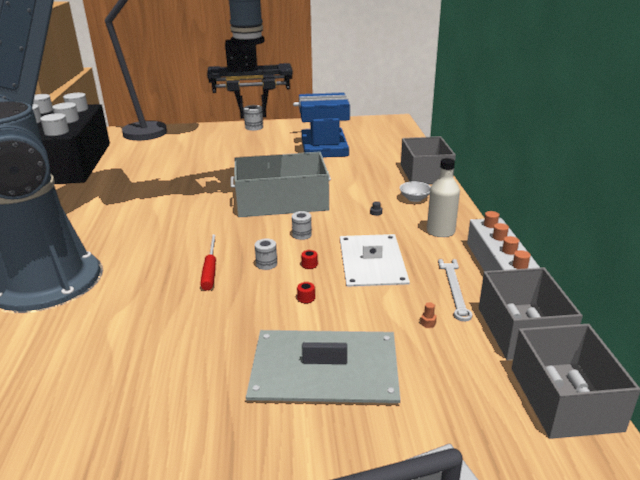

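{"op": "send_rows", "data": {"moves": [0,0,0,0.05,0.15,-4,-1,0,0,0,0,0,-4,-1,0,0,0,0,0,-3,-1,0,0,0,0,0,-2,-1,0,0,0,0,0,-2,-1,0,0,0,0,0,-1,-1,0,0,0,0,0,-0.7,-1,0,0,0,0,0,-0.4,-1,0,0,0,0,0,-0.2,-1,0,0,0,0,0,-0.1,-1,0,0,0,0,0,0,-1,0,0,0,0,0,0,-1]}}

```text
time_s: 6.55
position: [0.4247, 0.3381, 0.0341]
tcp_rot: [[-0.042, 0.999, 0.001], [0.999, 0.042, 0.0], [0.0, 0.001, -1.0]]
force: [0.1, 0.6, -4.7]
opening: 0.496
```

{"op": "send_rows", "data": {"moves": [0,0,0,0,0,-0.1,-1,0,0,0,0,0,-0.1,-1,0,0,0,0,0,0,-1,0,0,0,0,0,0,0.2,0,0,0,0,0,0,0.2,0,0,0,0,0,0,0.2,0,0,0,0,0,0,0.2]}}

```text
time_s: 7.25
position: [0.4247, 0.3381, 0.0319]
tcp_rot: [[-0.042, 0.999, 0.001], [0.999, 0.042, 0.0], [0.0, 0.001, -1.0]]
force: [0.0, -0.5, -0.1]
opening: 0.595
```

{"op": "send_rows", "data": {"moves": [0,0,0,0,0,2,0.2,0,0,0,0,0,4,0.2,0,0,0,0,0,4,0.2,0,0,0,0,0,4,1,0,0,0,0,-4,4,1,0,0,0,0.2,-4,0,1,0,0,0,0.2,-4,0,1,0,0,0,0.2,-4,0,1,0,0,0,0.2,-4,0,1,0,0,0,0.2,-4,0,1,0,0,0,0.2,-4,0,1,0,0,0,0.3,-4,0,1,0,0,0,0.2,-1.3,0,1,0,0,0,0,0,0,1,0,0,0,0,0,0,1]}}

```text
time_s: 8.75
position: [0.4411, 0.0103, 0.2069]
tcp_rot: [[-0.042, 0.999, -0.001], [0.999, 0.042, 0.001], [0.001, -0.001, -1.0]]
force: [-0.0, 0.3, -0.2]
opening: 1.0
```

```bash
python3 - <<'E'
from h import *
s=read_state(); print(s["position"],s["opening"]); cam("side","s4.png"); c=cam("top","t4.png")
cv2.imwrite("pics/t4.png",cv2.resize(c["im"][160:400,70:410],None,fx=2.3,fy=2.3)[:,:,::-1])
E
```

```text
[0.44106182 0.01025331 0.20688063] 0.9997887263757723
```

View pics/t4.png

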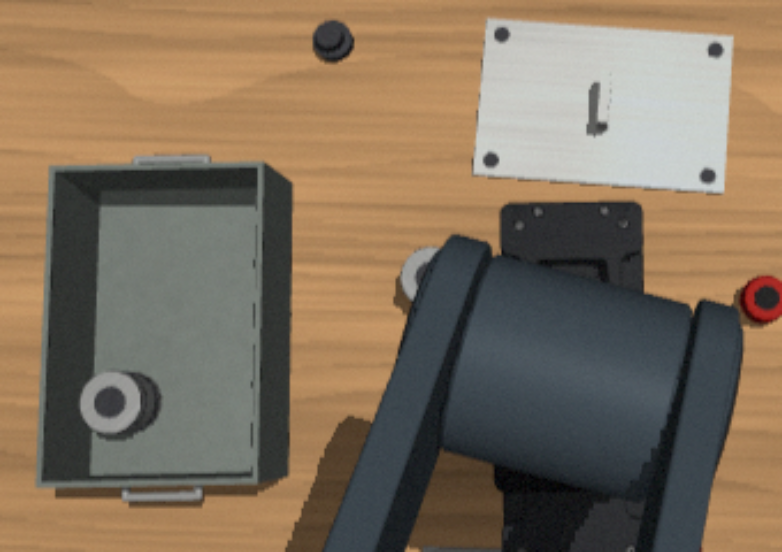

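The case holds one coupler, standing at crop (112,402). Next is coupler 2.

{"op": "send_rows", "data": {"moves": [0,0,0,0,0,0,1,0,0,0,-0.1,-0.5,-4,1,0,0,0,0,0,-4,1,0,0,0,0,0,-4,1,0,0,0,0,0,-3,1,0,0,0,0,0,-2,1,0,0,0,0,0,0,1,0,0,0,0,0,0,1]}}

```text
time_s: 9.65
position: [0.4404, 0.0052, 0.0369]
tcp_rot: [[-0.044, 0.999, -0.001], [0.999, 0.044, 0.0], [0.0, -0.001, -1.0]]
force: [0.4, -0.2, -0.4]
opening: 0.999
```

{"op": "send_rows", "data": {"moves": [0,0,0,0,0,-0.9,1,0,0,0,0,0,0,-1,0,0,0,0,0,0,-1,0,0,0,0,0,0,-1,0,0,0,0,0,0,-1,0,0,0,0,0,0,-1,0,0,0,0,0,0,-1,0,0,0,0,0,0,-1,0,0,0,0,0,0,-1,0,0,0,0,0,1,-1,0,0,0,0,0,3,-1,0,0,0,0,0,4,-1,0,0,0,0,0,4,-1,0,0,0,0,0,4,-1,0,0,0,0,0,2,-1,0,0,0,0,0,0,-1]}}

```text
time_s: 11.25
position: [0.4423, 0.0043, 0.2109]
tcp_rot: [[-0.042, 0.999, 0.008], [0.999, 0.042, -0.002], [-0.002, 0.008, -1.0]]
force: [0.5, -0.1, -4.2]
opening: 0.499
```

{"op": "send_rows", "data": {"moves": [0,0,0,-0.2,4,0,-1,0,0,0,-0.2,4,0,-1,0,0,0,-0.2,4,0,-1,0,0,0,-0.2,4,0,-1,0,0,0,-0.2,4,0,-1,0,0,0,-0.2,4,0,-1,0,0,0,-0.2,1.5,0,-1,0,0,0,0,0,0,-1,0,0,0,0,0,0,-1,0,0,0,0,0,0,-1]}}

```text
time_s: 12.25
position: [0.4258, 0.2584, 0.2069]
tcp_rot: [[-0.041, 0.999, -0.002], [0.999, 0.041, -0.001], [-0.001, -0.002, -1.0]]
force: [0.5, -1.5, -3.2]
opening: 0.5
```

{"op": "send_rows", "data": {"moves": [0,0,0,0.1,0.1,-4,-1,0,0,0,0,0,-4,-1,0,0,0,0,0,-3,-1,0,0,0,0,0,-2,-1,0,0,0,0,0,-2,-1,0,0,0,0,0,-1,-1,0,0,0,0,0,-0.7,-1,0,0,0,0,0,-0.4,-1,0,0,0,0,0,-0.2,-1,0,0,0,0,0,0,-1,0,0,0,0,0,0,-1]}}

```text
time_s: 13.35
position: [0.4279, 0.2608, 0.0355]
tcp_rot: [[-0.042, 0.999, 0.001], [0.999, 0.042, 0.0], [0.0, 0.001, -1.0]]
force: [-1.0, 0.8, -3.6]
opening: 0.5
```

{"op": "send_rows", "data": {"moves": [0,0,0,0,0,-0.2,-1,0,0,0,0,0,-0.15,-1,0,0,0,0,0,0,-1,0,0,0,0,0,0,0.2,0,0,0,0,0,0,0.2,0,0,0,0,0,0,0.2,0,0,0,0,0,0,0.2,0,0,0,0,0,2,0.2,0,0,0,0,0,4,0.2,0,0,0,0,0,4,0.2,0,0,0,0,0,4,0.2,0,0,0,0,0,4,1,0,0,0,2,-3,0,1,0,0,0,2,-3,0,1,0,0,0,2,-4,0,1,0,0,0,2,-4,0,1,0,0,0,1.1,0,0,1,0,0,0,0,0,0,1,0,0,0,0,0,0,1]}}

```text
time_s: 15.25
position: [0.5175, 0.1213, 0.211]
tcp_rot: [[-0.043, 0.999, -0.002], [0.999, 0.043, 0.0], [0.001, -0.002, -1.0]]
force: [-0.3, 1.0, -0.6]
opening: 0.994
```

```bash
python3 - <<'E'
from h import *
s=read_state(); print(s["position"],s["opening"]); cam("side","s5.png"); c=cam("top")
cv2.imwrite("pics/t5.png",cv2.resize(c["im"][160:400,70:410],None,fx=2.3,fy=2.3)[:,:,::-1])
E
```

```text
[0.51746891 0.12134317 0.21103885] 0.9938911123538977
```

View pics/t5.png

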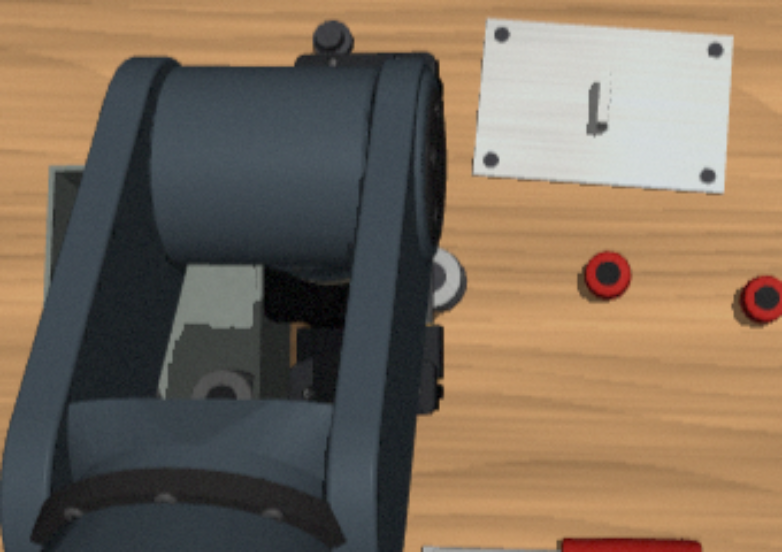

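View pics/s5.png

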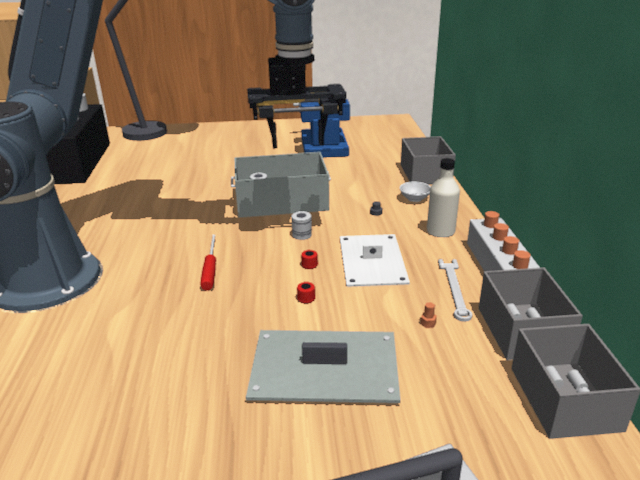

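Both placed couplers stand in the case. Next is coupler 1.

{"op": "send_rows", "data": {"moves": [0,0,0,0.1,-0.2,-4,1,0,0,0,0,0,-4,1,0,0,0,0,0,-4,1,0,0,0,0,0,-3,1,0,0,0,0,0,-2,1,0,0,0,0,0,-1,1,0,0,0,0,0,0,1,0,0,0,0,0,0,1]}}

```text
time_s: 16.15
position: [0.5197, 0.1192, 0.0321]
tcp_rot: [[-0.043, 0.999, 0.001], [0.999, 0.043, 0.0], [0.0, 0.001, -1.0]]
force: [0.1, -0.3, 0.5]
opening: 1.003
```

{"op": "send_rows", "data": {"moves": [0,0,0,0,0,-0.4,1,0,0,0,0,0,0,-1,0,0,0,0,0,0,-1,0,0,0,0,0,0,-1,0,0,0,0,0,0,-1,0,0,0,0,0,0,-1,0,0,0,0,0,0,-1,0,0,0,0,0,0,-1,0,0,0,0,0,0,-1,0,0,0,0,0,1,-1,0,0,0,0,0,3,-1,0,0,0,0,0,4,-1,0,0,0,0,0,4,-1,0,0,0,0,0,4,-1,0,0,0,0,0,2,-1,0,0,0,0,0,0,-1]}}

```text
time_s: 17.75
position: [0.5214, 0.1187, 0.2107]
tcp_rot: [[-0.042, 0.999, 0.008], [0.999, 0.042, 0.0], [-0.0, 0.008, -1.0]]
force: [0.5, -1.1, -4.0]
opening: 0.497
```

{"op": "send_rows", "data": {"moves": [0,0,0,0.4,4,0,-1,0,0,0,0.4,4,0,-1,0,0,0,0.4,4,0,-1,0,0,0,0.4,4,0,-1,0,0,0,0,2.4,0,-1,0,0,0,0,0,0,-1,0,0,0,0,0,0,-1,0,0,0,0,0,0,-1]}}

```text
time_s: 18.55
position: [0.5344, 0.3014, 0.2058]
tcp_rot: [[-0.042, 0.999, -0.003], [0.999, 0.042, -0.002], [-0.002, -0.003, -1.0]]
force: [0.2, -1.1, -3.9]
opening: 0.498
```

{"op": "send_rows", "data": {"moves": [0,0,0,0,0.1,-4,-1,0,0,0,0,0,-4,-1,0,0,0,0,0,-3,-1,0,0,0,0,0,-2,-1,0,0,0,0,0,-2,-1,0,0,0,0,0,-1,-1,0,0,0,0,0,-0.7,-1,0,0,0,0,0,-0.3,-1,0,0,0,0,0,0,-1,0,0,0,0,0,0,-1]}}

```text
time_s: 19.55
position: [0.5361, 0.3038, 0.0383]
tcp_rot: [[-0.042, 0.999, 0.002], [0.999, 0.042, 0.001], [0.001, 0.002, -1.0]]
force: [-0.3, -0.4, -4.2]
opening: 0.495
```

{"op": "send_rows", "data": {"moves": [0,0,0,0,0,-0.4,-1,0,0,0,0,0,-0.2,-1,0,0,0,0,0,0,-1,0,0,0,0,0,0,0.2,0,0,0,0,0,0,0.2,0,0,0,0,0,0,0.2,0,0,0,0,0,0,0.2,0,0,0,0,0,2,0.2,0,0,0,0,0,4,0.2,0,0,0,0,0,4,0.2,0,0,0,0,0,4,0.2,0,0,0,0,0,4,1]}}

```text
time_s: 20.75
position: [0.5352, 0.3035, 0.2132]
tcp_rot: [[-0.042, 0.999, 0.0], [0.999, 0.042, 0.0], [0.0, 0.0, -1.0]]
force: [-0.2, -0.3, -0.2]
opening: 0.635
```

{"op": "send_rows", "data": {"moves": [0,0,8,1.2,-3,0,1,0,0,8,1.2,-3,0,1,0,0,8,1.2,-3,0,1,0,0,8,1.2,-3,0,1,0,0,8,1.2,-3,0,1,0,0,8,1.2,-3,0,1,0,0,8,1.2,-3,0,1,0,0,8,1.2,-3,0,1,0,0,8,1.2,-3,0,1,0,0,8,1.2,-3.6,0,1,0,0,4.7,0,0,0,1,0,0,0,0,0,0,1,0,0,0,0,0,0,1]}}

```text
time_s: 22.05
position: [0.655, -0.0021, 0.2113]
tcp_rot: [[-0.999, 0.052, -0.001], [0.052, 0.999, 0.0], [0.001, 0.0, -1.0]]
force: [-0.1, 0.2, -0.2]
opening: 1.001
```

```bash
python3 - <<'E'
from h import *
s=read_state(); print(s["position"],s["tcp_rot"],s["opening"]); cam("side","s6.png"); c=cam("top"); cam("wrist","w6.png")
cv2.imwrite("pics/t6.png",cv2.resize(c["im"][160:400,70:410],None,fx=2.3,fy=2.3)[:,:,::-1])
E
```

```text
[ 0.65502318 -0.00210765  0.21134595] [[-9.98647988e-01  5.19790931e-02 -6.08564940e-04]
 [ 5.19788294e-02  9.98648089e-01  4.41339133e-04]
 [ 6.30682622e-04  4.09109944e-04 -9.99999717e-01]] 1.0012283304336134
```

View pics/t6.png

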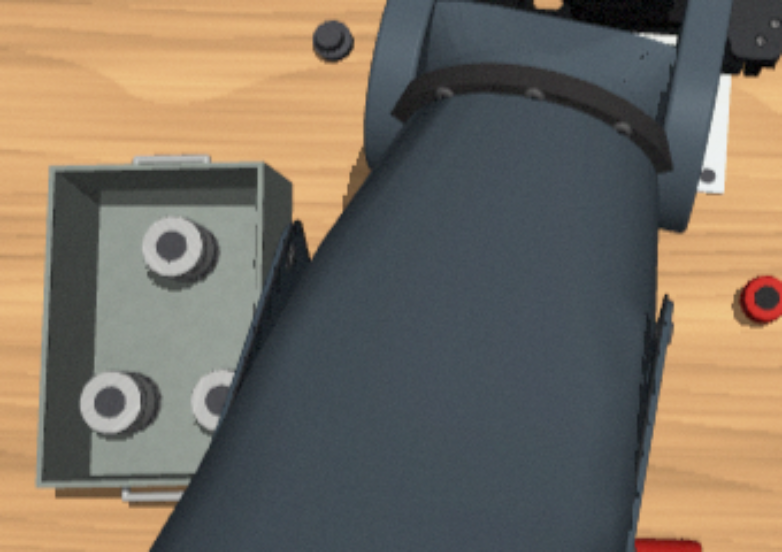

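View pics/s6.png

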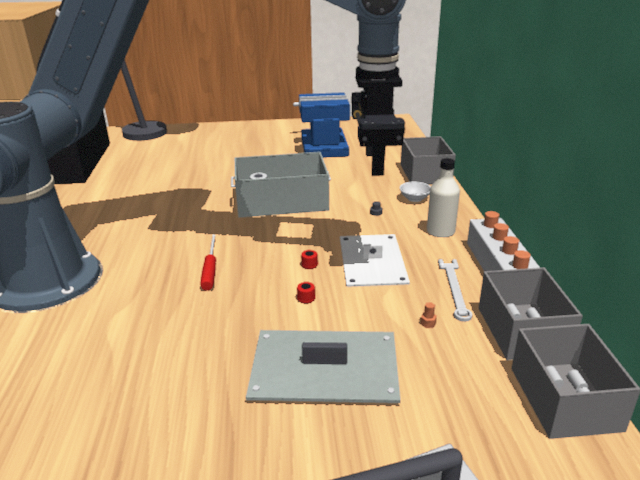

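View pics/w6.png

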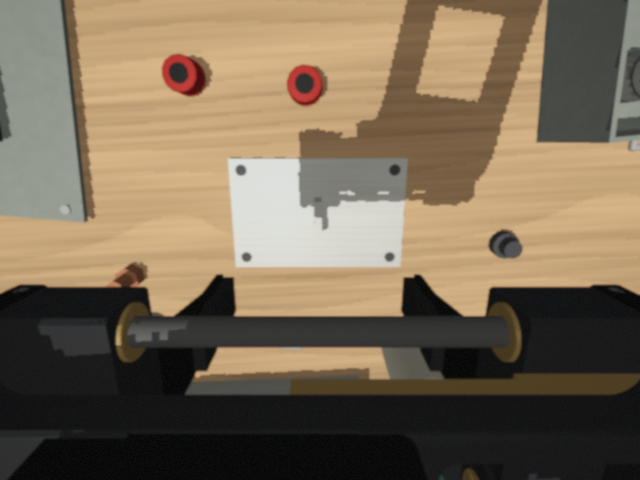

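All three couplers stand in the case: top crop (172,248), (112,402) and (215,402). The bracket is unmoved and lined up in the wrist view, so I'm descending on the lug.

{"op": "send_rows", "data": {"moves": [0,0,0,0.2,0,-4,1,0,0,0,0,0,-4,1,0,0,0,0,0,-4,1,0,0,0,0,0,-3,1,0,0,0,0,0,-3,1,0,0,0,0,0,-1,1,0,0,0,0,0,0,1,0,0,0,0,0,0,1]}}

```text
time_s: 23.0
position: [0.6585, -0.0022, 0.0226]
tcp_rot: [[-0.999, 0.05, 0.002], [0.05, 0.999, -0.0], [-0.002, -0.0, -1.0]]
force: [0.4, 0.2, -0.3]
opening: 1.0
```

{"op": "send_rows", "data": {"moves": [0,0,0,-0.1,0,-0.8,1,0,0,0,0,0,-0.6,1,0,0,0,0,0,0,1,0,0,0,0,0,0,-1,0,0,0,0,0,0,-1,0,0,0,0,0,0,-1,0,0,0,0,0,0,-1,0,0,0,0,0,0,-1,0,0,0,0,0,0,-1,0,0,0,0,0,0,-1,0,0,0,0,0,0,-1,0,0,0,0,0,0,-1,0,0,0,0,0,0,-1,0,0,0,0,0,0,-1,0,0,0,0,0,0,-1]}}

```text
time_s: 24.5
position: [0.6564, -0.0024, 0.0074]
tcp_rot: [[-0.999, 0.05, -0.0], [0.05, 0.999, 0.0], [0.0, 0.0, -1.0]]
force: [-0.4, 1.1, 0.2]
opening: 0.085
```

{"op": "send_rows", "data": {"moves": [0,0,0,0,0,1,-1,0,0,0,0,0,3,-1,0,0,0,0,0,4,-1,0,0,0,0,0,4,-1,0,0,0,0,0,4,-1,0,0,0,0,0,3,-1,0,0,0,0,0,1,-1,0,0,0,0,0,0,-1]}}

```text
time_s: 25.3
position: [0.6571, -0.0025, 0.2093]
tcp_rot: [[-0.999, 0.05, 0.004], [0.05, 0.999, -0.001], [-0.004, -0.0, -1.0]]
force: [-0.1, -0.2, -2.1]
opening: 0.088
```

```bash
python3 - <<'E'
from h import *
s=read_state(); print(s["position"],s["opening"],s["force"]); cam("side","s7.png")
E
```

```text
[ 0.65714508 -0.00249792  0.20927615] 0.08832149607433876 [-0.12579125 -0.22335769 -2.14990074]
```

View pics/s7.png

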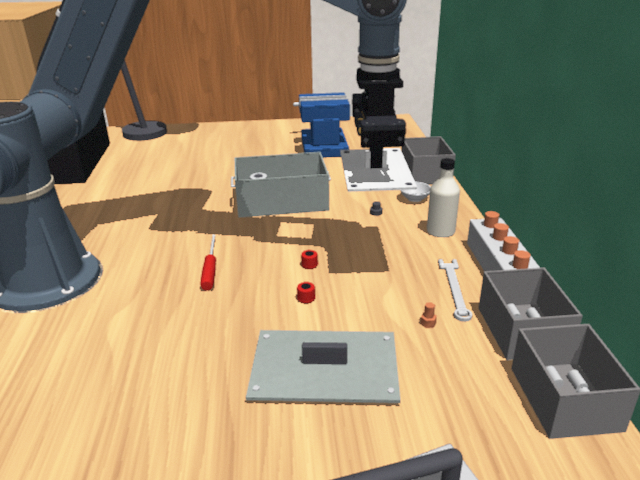

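The bracket is held level. Now I'll carry it to the case.

{"op": "send_rows", "data": {"moves": [0,0,-7.7,-1.6,2.75,0,-1,0,0,-7.7,-1.6,2.75,0,-1,0,0,-7.7,-1.6,2.75,0,-1,0,0,-7.7,-1.6,2.75,0,-1,0,0,-7.7,-1.6,2.75,0,-1,0,0,-7.7,-1.6,2.75,0,-1,0,0,-7.7,-1.6,2.75,0,-1,0,0,-7.7,-1.6,2.75,0,-1,0,0,-7.7,-1.6,2.75,0,-1,0,0,-7.7,-1.6,2.75,0,-1,0,0,-7.7,-1.6,2.75,0,-1,0,0,0,0,0,0,-1,0,0,0,0,0,0,-1,0,0,0,0,0,0,-1]}}

```text
time_s: 26.75
position: [0.4802, 0.2992, 0.206]
tcp_rot: [[-0.043, 0.999, -0.002], [0.999, 0.043, -0.001], [-0.001, -0.002, -1.0]]
force: [-0.1, -0.1, -1.7]
opening: 0.093
```

```bash
python3 - <<'E'
from h import *
s=read_state(); print(s["position"],s["opening"],s["force"]); cam("side","s8.png");c=cam("top","t8.png"); cam("wrist","w8.png")
E
```

```text
[0.48018462 0.29918956 0.20600726] 0.09256728197781462 [-0.13568672 -0.08924994 -1.73410483]
```

View pics/t8.png

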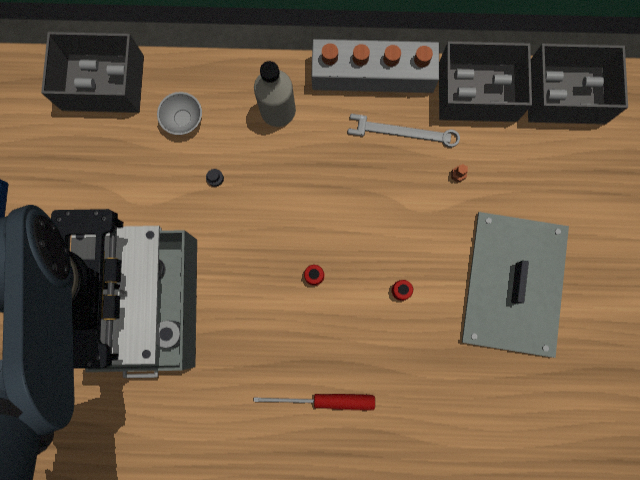

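View pics/w8.png

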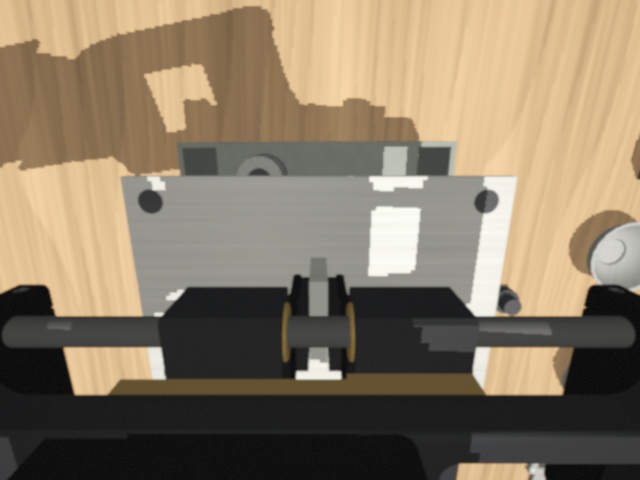

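Cap 1 got knocked: it's now at (314,275), so I'll re-measure it later. The bracket is over the case, and I'll lower it to just above the rim.

{"op": "send_rows", "data": {"moves": [0,0,0,0,0.1,-3,-1,0,0,0,0,0,-3,-1,0,0,0,0,0,-2,-1,0,0,0,0,0,0,-1,0,0,0,0,0,0,-1]}}

```text
time_s: 27.4
position: [0.481, 0.3006, 0.1275]
tcp_rot: [[-0.041, 0.999, -0.0], [0.999, 0.041, -0.0], [-0.0, -0.0, -1.0]]
force: [0.2, -0.3, -0.4]
opening: 0.091
```

```bash
python3 - <<'E'
from h import *
s=read_state(); print(s["position"],s["opening"],s["force"]); s=cam("side");c=cam("top")
cv2.imwrite("pics/s9.png",cv2.resize(s["im"][100:240,200:370],None,fx=4.5,fy=4,interpolation=cv2.INTER_CUBIC)[:,:,::-1])
cv2.imwrite("pics/t9.png",cv2.resize(c["im"][200:400,40:240],None,fx=3,fy=3,interpolation=cv2.INTER_CUBIC)[:,:,::-1])
E
```

```text
[0.48101118 0.30064052 0.12752182] 0.09066768521769498 [ 0.21111307 -0.25176289 -0.43315987]
```

View pics/t9.png

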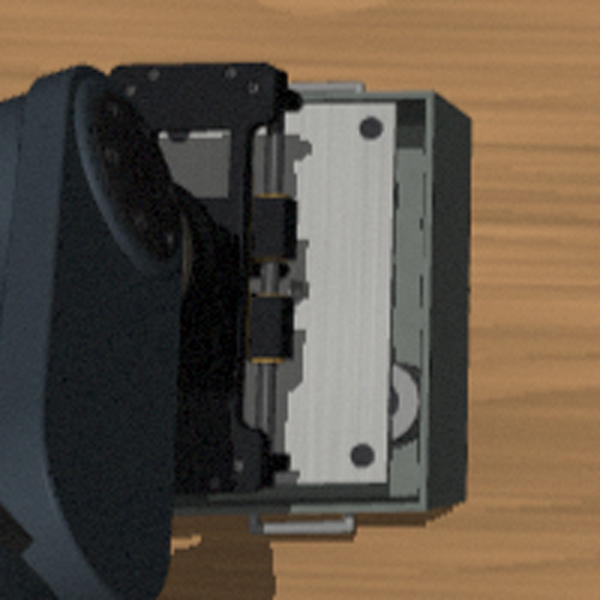

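View pics/s9.png

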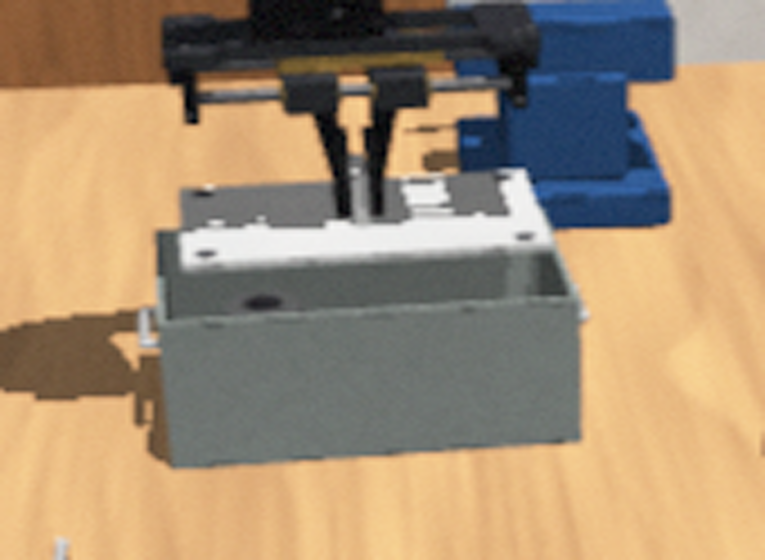

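```bash
python3 - <<'E'
from h import *
c=cam("top")
a=np.radians(2.4);X=np.array([np.cos(a),np.sin(a)]);Y=np.array([-X[1],X[0]]);o=np.array([.4803,.3008])
for u,v in [(396,103),(388,483)]:
    p=onz(c,40+(u+.5)/3-.5,200+(v+.5)/3-.5,.125); print(p, (p[:2]-o)@X*1e3,(p[:2]-o)@Y*1e3)
for u,v in [(434,93),(425,512)]:
    p=onz(c,40+(u+.5)/3-.5,200+(v+.5)/3-.5,.094); print("rim",p, (p[:2]-o)@X*1e3,(p[:2]-o)@Y*1e3)
E
```

```text
[0.57975808 0.24343724 0.125     ] 96.96873993741201 -61.4773131942074
[0.38923708 0.23480982 0.125     ] -93.74642540961877 -62.11897647997344
rim [0.59066402 0.23196182 0.094     ] 107.38456969824271 -73.39936105658872
rim [0.37375404 0.22294483 0.094     ] -109.7127417285566 -73.32519790337074
```

Well centred: all edges are within about 2 mm of ideal. Lowering the bracket.

{"op": "send_rows", "data": {"moves": [0,0,0,-0.2,0,-1.5,-1,0,0,0,0,0,-1.5,-1,0,0,0,0,0,-1.5,-1,0,0,0,0,0,-1,-1,0,0,0,0,0,-0.5,-1,0,0,0,0,0,0,-1,0,0,0,0,0,0,-1]}}

```text
time_s: 28.25
position: [0.479, 0.3013, 0.068]
tcp_rot: [[-0.042, 0.999, 0.001], [0.999, 0.042, 0.0], [0.0, 0.001, -1.0]]
force: [0.3, -0.5, -0.4]
opening: 0.09
```

{"op": "send_rows", "data": {"moves": [0,0,0,0,0,-0.4,-1,0,0,0,0,0,-0.2,-1,0,0,0,0,0,0,-1,0,0,0,0,0,0,-1]}}

```text
time_s: 28.65
position: [0.4784, 0.3011, 0.0614]
tcp_rot: [[-0.042, 0.999, -0.0], [0.999, 0.042, -0.0], [-0.0, -0.0, -1.0]]
force: [0.1, 1.0, -1.9]
opening: 0.091
```

{"op": "send_rows", "data": {"moves": [0,0,0,0,0,0,-0.3,0,0,0,0,0,0,-0.3,0,0,0,0,0,0,-0.3,0,0,0,0,0,0,-0.3,0,0,0,0,0,0,-0.3,0,0,0,0,0,2,-0.3,0,0,0,0,0,4,0,0,0,0,0,0,4,0,0,0,0,0,0,4,0,0,0,0,0,0,2,0,0,0,0,2,-4,0,1,0,0,0,2,-4,0,1,0,0,0,1,-4,0,1,0,0,0,0,0,0,1,0,0,0,0,0,0,1]}}

```text
time_s: 30.15
position: [0.5284, 0.1803, 0.2213]
tcp_rot: [[-0.04, 0.999, -0.001], [0.999, 0.04, 0.001], [0.001, -0.001, -1.0]]
force: [-0.3, 0.3, -0.3]
opening: 0.868
```

```bash
cat > caps.py <<'E'
from h import *
def caps(c):
    h=cv2.cvtColor(c["im"],cv2.COLOR_RGB2HSV).astype(int)
    m=((h[...,0]<5)|(h[...,0]>174))&(h[...,1]>150)&(c["im"][...,0]>110)
    cs,_=cv2.findContours(m.astype(np.uint8),cv2.RETR_EXTERNAL,cv2.CHAIN_APPROX_NONE)
    for k in cs:
        if cv2.contourArea(k)>60:
            e=cv2.fitEllipse(k); print("red",np.round(e[0],1),np.round(e[1],1),onz(c,*e[0],.028).round(4))
E
python3 - <<'E'
from caps import *
s=read_state(); print(s["position"],s["opening"],s["force"]); s=cam("side");c=cam("top","t10.png")
caps(c)
cv2.imwrite("pics/s10.png",cv2.resize(s["im"][100:340,200:430],None,fx=2.5,fy=2.5,interpolation=cv2.INTER_CUBIC)[:,:,::-1])
E
```

```text
[0.52839221 0.18033775 0.22133789] 0.8680201165852712 [-0.25209528  0.30503449 -0.25174713]
red [346.4 401.8] [12.6 79. ] [ 0.3266 -0.0328  0.028 ]
red [402.9 289.2] [17.9 18.5] [ 0.5119 -0.1236  0.028 ]
red [313.9 273.9] [18.1 18.3] [0.5337 0.026  0.028 ]
```

View pics/t10.png

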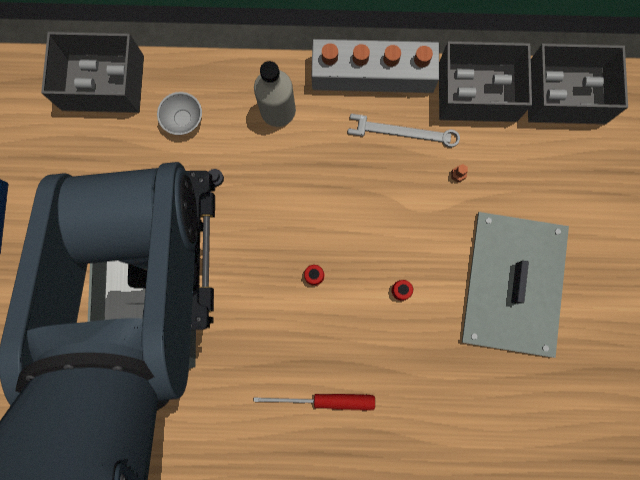

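View pics/s10.png

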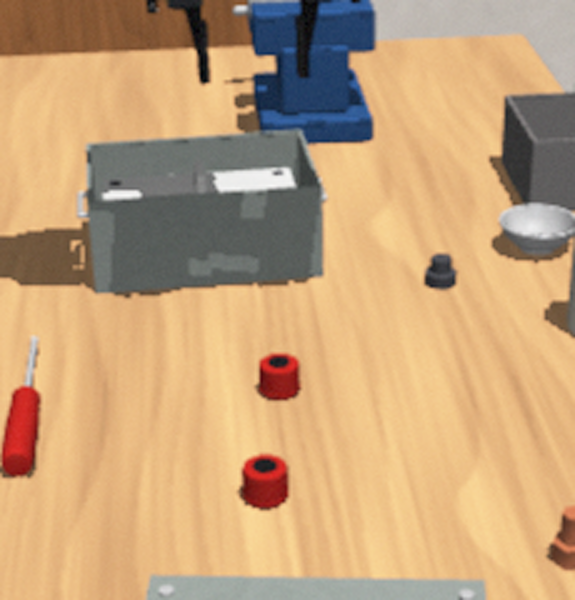

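{"op": "send_rows", "data": {"moves": [0,0,8.2,0,-1.4,0,1,0,0,8.2,0,-1.4,0,1,0,0,8.2,0,-1.4,0,1,0,0,8.2,0,-1.4,0,1,0,0,8.2,0,-1.4,0,1,0,0,8.2,0,-1.4,0,1,0,0,8.2,0.1,-1.4,0,1,0,0,8.2,0.1,-1.4,0,1,0,0,8.2,0.1,-1.4,0,1,0,0,8.2,0.1,-1.4,0,1,0,0,8.1,0.1,-1.4,0,1,0,0,0,0,0,0,1,0,0,0,0,0,0,1]}}

```text
time_s: 31.55
position: [0.5332, 0.0284, 0.2214]
tcp_rot: [[-0.999, -0.042, -0.0], [-0.042, 0.999, 0.001], [0.0, 0.001, -1.0]]
force: [-0.1, 0.5, 0.0]
opening: 0.999
```

```bash
python3 - <<'E'
from caps import *
s=read_state(); print(s["position"],s["opening"],s["force"]); s=cam("side");c=cam("top","t11.png")
caps(c)
cv2.imwrite("pics/t11.png",cv2.resize(c["im"][200:400,40:240],None,fx=3,fy=3,interpolation=cv2.INTER_CUBIC)[:,:,::-1])
E
```

```text
[0.53320536 0.02838312 0.22136955] 0.9987980843729498 [-0.08923606  0.47884007  0.02165185]
red [354.3 401.9] [14.3 49.6] [ 0.3267 -0.0457  0.028 ]
red [402.9 289.2] [17.8 18.9] [ 0.5119 -0.1236  0.028 ]
```

View pics/t11.png

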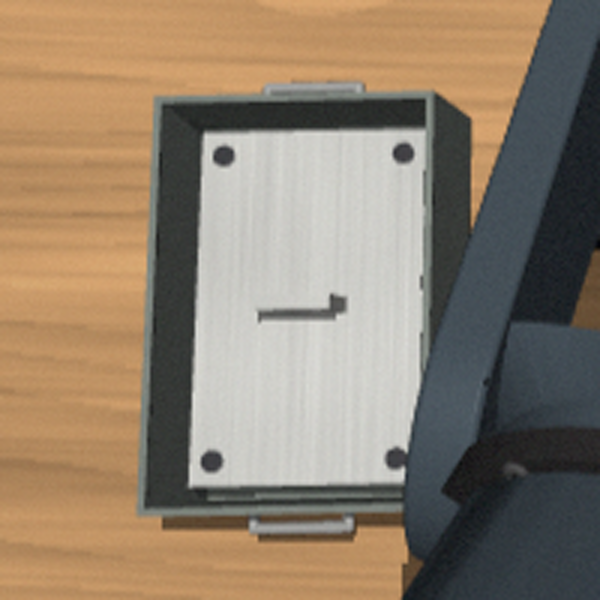

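The bracket lies flat in the case, corner holes at (224,155), (403,153), (212,460) and (396,458). Now cap 1.

{"op": "send_rows", "data": {"moves": [0,0,0,0,-0.2,-4,1,0,0,0,0,0,-4,1,0,0,0,0,0,-4,1,0,0,0,0,0,-4,1,0,0,0,0,0,-3,1,0,0,0,0,0,-1,1,0,0,0,0,0,0,1,0,0,0,0,0,0,1]}}

```text
time_s: 32.45
position: [0.5344, 0.0253, 0.0224]
tcp_rot: [[-0.999, -0.044, 0.002], [-0.044, 0.999, -0.0], [-0.002, -0.0, -1.0]]
force: [-0.1, 0.1, 0.7]
opening: 1.002
```

{"op": "send_rows", "data": {"moves": [0,0,0,0,0,-1,1,0,0,0,0,0,-0.5,1,0,0,0,0,0,0,1,0,0,0,0,0,0,-1,0,0,0,0,0,0,-1,0,0,0,0,0,0,-1,0,0,0,0,0,0,-1,0,0,0,0,0,0,-1,0,0,0,0,0,0,-1,0,0,0,0,0,0,-1,0,0,0,0,0,0,-1,0,0,0,0,0,0,-1,0,0,0,0,0,0,-1,0,0,0,0,0,1,-1,0,0,0,0,0,3,-1,0,0,0,0,0,4,-1,0,0,0,0,0,4,-1,0,0,0,0,0,4,-1,0,0,0,0,0,3,-1,0,0,0,0,0,0,-1]}}

```text
time_s: 34.45
position: [0.5364, 0.0247, 0.2017]
tcp_rot: [[-0.999, -0.044, 0.011], [-0.044, 0.999, -0.002], [-0.011, -0.002, -1.0]]
force: [1.2, -0.5, -0.5]
opening: 0.377
```

{"op": "send_rows", "data": {"moves": [0,0,0,-0.1,4,0,-1,0,0,0,-0.1,4,0,-1,0,0,0,-0.1,4,0,-1,0,0,0,-0.1,4,0,-1,0,0,0,-0.1,4,0,-1,0,0,0,0,4,0,-1,0,0,0,0,3.8,0,-1,0,0,0,0,0,0,-1,0,0,0,0,0,0,-1,0,0,0,0,0,0,-1]}}

```text
time_s: 35.45
position: [0.5278, 0.3019, 0.1958]
tcp_rot: [[-0.999, -0.043, -0.002], [-0.043, 0.999, -0.001], [0.002, -0.001, -1.0]]
force: [0.1, -0.7, -0.4]
opening: 0.381
```

```bash
python3 - <<'E'
from caps import *
s=read_state(); print(s["position"],s["opening"],s["force"]); s=cam("side","s12.png")
E
```

```text
[0.5278196  0.30193388 0.19578067] 0.38075634663230395 [ 0.08890021 -0.66512403 -0.41505434]
```

View pics/s12.png

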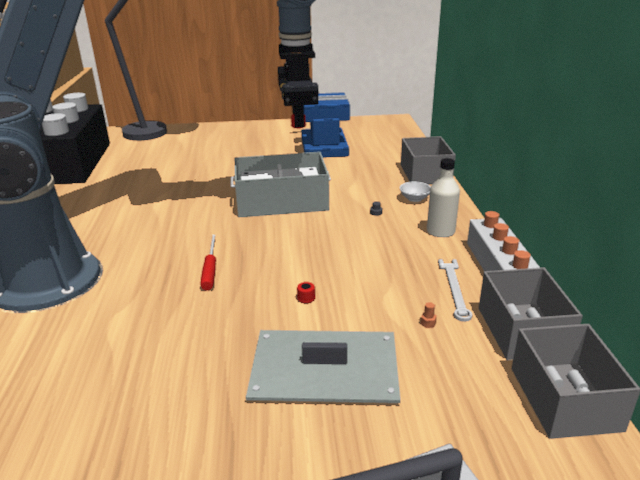

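{"op": "send_rows", "data": {"moves": [0,0,0,0.2,0,-4,-1,0,0,0,0,0,-4,-1,0,0,0,0,0,-2.5,-1,0,0,0,0,0,-1,-1,0,0,0,0,0,-0.7,-1,0,0,0,0,0,0,-1,0,0,0,0,0,0,-1]}}

```text
time_s: 36.2
position: [0.5315, 0.3032, 0.0757]
tcp_rot: [[-0.999, -0.044, 0.002], [-0.044, 0.999, 0.001], [-0.002, 0.001, -1.0]]
force: [-0.3, 0.6, -0.0]
opening: 0.385
```

{"op": "send_rows", "data": {"moves": [0,0,0,0,0,-0.6,-1,0,0,0,0,0,-0.3,-1,0,0,0,0,0,0,-1,0,0,0,0,0,0,0,0,0,0,0,0,0,0,0,0,0,0,0,0,0.2,0,0,0,0,0,0,0.2,0,0,0,0,0,2,0.2,0,0,0,0,0,4,0.2,0,0,0,0,0,4,0.2,0,0,0,0,0,4,1]}}

```text
time_s: 37.3
position: [0.5301, 0.3029, 0.2067]
tcp_rot: [[-0.999, -0.044, -0.001], [-0.044, 0.999, -0.0], [0.001, -0.0, -1.0]]
force: [0.8, 0.4, -0.5]
opening: 0.632
```

{"op": "send_rows", "data": {"moves": [0,0,0,-0.2,-4,0,1,0,0,0,-0.2,-4,0,1,0,0,0,-0.2,-4,0,1,0,0,0,-0.2,-4,0,1,0,0,0,-0.2,-4,0,1,0,0,0,-0.2,-4,0,1,0,0,0,-0.2,-4,0,1,0,0,0,-0.2,-4,0,1,0,0,0,-0.2,-4,0,1,0,0,0,0,-4,0,1,0,0,0,0,-2.6,0,1,0,0,0,0,0,0,1,0,0,0,0,0,0,1]}}

```text
time_s: 38.6
position: [0.5121, -0.1231, 0.2053]
tcp_rot: [[-0.999, -0.042, -0.0], [-0.042, 0.999, 0.001], [0.0, 0.001, -1.0]]
force: [-0.9, 0.3, 0.8]
opening: 1.002
```

```bash
python3 - <<'E'
from caps import *
s=read_state(); print(s["position"],s["opening"],s["force"]); s=cam("side","s13.png");c=cam("top","t13.png")
caps(c)
E
```

```text
[ 0.5120918  -0.12307966  0.20533005] 1.001888127196442 [-0.915846    0.34378248  0.80247371]
red [336.6 401.2] [12.3 19.4] [ 0.3271 -0.017   0.028 ]
red [138.4 267.4] [18.4 20.2] [0.5372 0.3216 0.028 ]
```

View pics/t13.png

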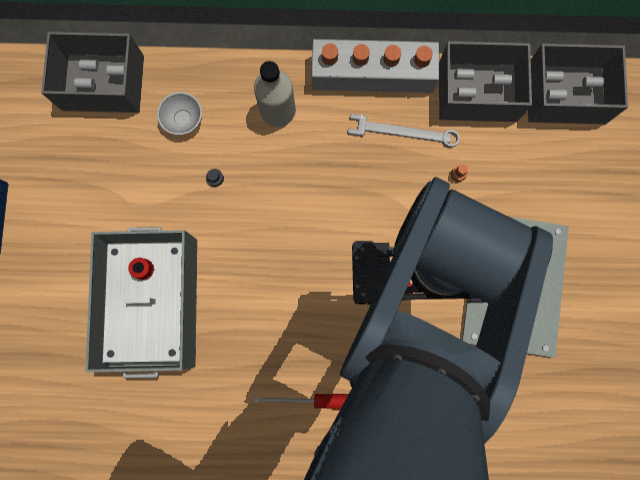

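View pics/s13.png

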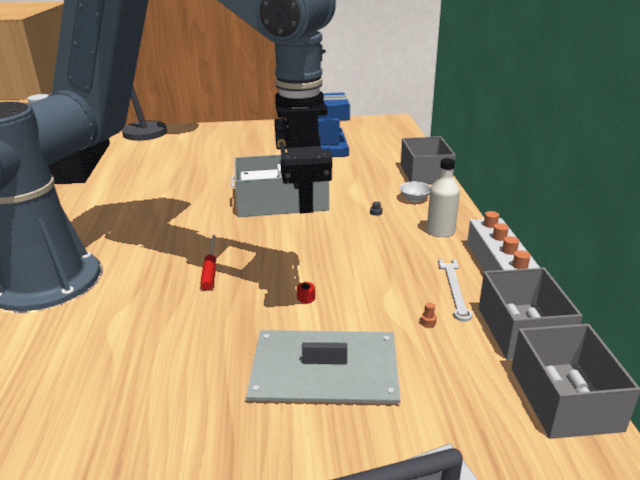

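Cap 1 stands on the bracket at (140,268). Now cap 2.

{"op": "send_rows", "data": {"moves": [0,0,0,0,0,-4,1,0,0,0,0,0,-4,1,0,0,0,0,0,-4,1,0,0,0,0,0,-4,1,0,0,0,0,0,-2,1,0,0,0,0,0,-1,1,0,0,0,0,0,0,1,0,0,0,0,0,0,1]}}

```text
time_s: 39.5
position: [0.5132, -0.1226, 0.0162]
tcp_rot: [[-0.999, -0.045, 0.001], [-0.045, 0.999, -0.001], [-0.001, -0.001, -1.0]]
force: [0.6, -0.2, 0.6]
opening: 1.001
```

{"op": "send_rows", "data": {"moves": [0,0,0,-0.1,0,-0.6,1,0,0,0,0,0,-0.3,1,0,0,0,0,0,0,1,0,0,0,0,0,0,-1,0,0,0,0,0,0,-1,0,0,0,0,0,0,-1,0,0,0,0,0,0,-1,0,0,0,0,0,0,-1,0,0,0,0,0,0,-1,0,0,0,0,0,0,-1,0,0,0,0,0,0,-1,0,0,0,0,0,0,-1,0,0,0,0,0,0,-1,0,0,0,0,0,1,-1,0,0,0,0,0,3,-1,0,0,0,0,0,4,-1,0,0,0,0,0,4,-1,0,0,0,0,0,4,-1,0,0,0,0,0,3,-1,0,0,0,0,0,0,-1]}}

```text
time_s: 41.5
position: [0.5142, -0.1241, 0.2016]
tcp_rot: [[-0.999, -0.044, 0.01], [-0.044, 0.999, -0.005], [-0.01, -0.005, -1.0]]
force: [1.1, -0.1, -0.3]
opening: 0.381
```

{"op": "send_rows", "data": {"moves": [0,0,0,-0.8,4,0,-1,0,0,0,-0.8,4,0,-1,0,0,0,-0.8,4,0,-1,0,0,0,-0.8,4,0,-1,0,0,0,-0.8,4,0,-1,0,0,0,-0.8,4,0,-1,0,0,0,-0.8,4,0,-1,0,0,0,-0.8,4,0,-1,0,0,0,-0.8,4,0,-1,0,0,0,-1,4,0,-1,0,0,0,0,2.3,0,-1,0,0,0,0,0,0,-1,0,0,0,0,0,0,-1]}}

```text
time_s: 42.8
position: [0.4285, 0.2998, 0.1958]
tcp_rot: [[-0.999, -0.046, -0.002], [-0.046, 0.999, -0.001], [0.002, -0.001, -1.0]]
force: [-0.2, -0.2, -0.0]
opening: 0.387
```

```bash
python3 - <<'E'
from caps import *
s=read_state(); print(s["position"],s["opening"],s["force"]); s=cam("side","s14.png")
E
```

```text
[0.42854824 0.29981939 0.19576947] 0.3869294679204348 [-0.1856724  -0.24103164 -0.01450558]
```

View pics/s14.png

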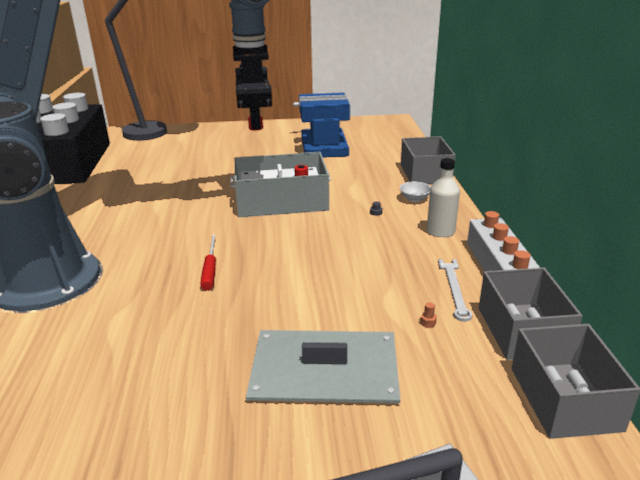

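{"op": "send_rows", "data": {"moves": [0,0,0,0.1,0,-4,-1,0,0,0,0,0,-4,-1,0,0,0,0,0,-2.5,-1,0,0,0,0,0,-1,-1,0,0,0,0,0,-0.7,-1,0,0,0,0,0,-0.4,-1,0,0,0,0,0,0,-1,0,0,0,0,0,0,-1]}}

```text
time_s: 43.65
position: [0.4312, 0.3003, 0.0714]
tcp_rot: [[-0.999, -0.044, 0.002], [-0.044, 0.999, 0.001], [-0.002, 0.001, -1.0]]
force: [-0.3, -0.0, -0.7]
opening: 0.383
```

Cap 2 was gripped at TCP ≈0.007, so it should touch down at ≈0.066. I'll set it down there, then head for the cover.

{"op": "send_rows", "data": {"moves": [0,0,0,0,0,-0.4,-1,0,0,0,0,0,-0.1,-1,0,0,0,0,0,0,-1,0,0,0,0,0,0,0,0,0,0,0,0,0,0,0,0,0,0,0,0,0.2,0,0,0,0,0,0,0.2,0,0,0,0,0,2,0.2,0,0,0,0,0,4,0.2,0,0,0,0,0,4,0.2,0,0,0,0,0,4,1,0,0,0,0,0,0,1]}}

```text
time_s: 44.85
position: [0.4339, 0.3017, 0.2109]
tcp_rot: [[-0.999, -0.044, 0.011], [-0.044, 0.999, 0.005], [-0.012, 0.004, -1.0]]
force: [0.2, 0.1, 0.5]
opening: 0.703
```

{"op": "send_rows", "data": {"moves": [0,0,0,0.7,-4,0,1,0,0,0,0.7,-4,0,1,0,0,0,0.7,-4,0,1,0,0,0,0.7,-4,0,1,0,0,0,0.7,-4,0,1,0,0,0,0.7,-4,0,1,0,0,0,0.7,-4,0,1,0,0,-1,0.7,-4,0,1,0,0,-2,0.7,-4,0,1,0,0,-2,0.7,-4,0,1,0,0,-2,0.7,-4,0,1,0,0,-2,0.7,-4,0,1,0,0,-1,0,0,0,1,0,0,0,0,0,0,1,0,0,0,0,0,0,1]}}

```text
time_s: 46.35
position: [0.5135, -0.1786, 0.2047]
tcp_rot: [[-0.992, 0.129, -0.002], [0.129, 0.992, 0.002], [0.002, 0.001, -1.0]]
force: [-0.5, 0.3, 0.8]
opening: 0.999
```

```bash
python3 - <<'E'
from caps import *
s=read_state(); print(s["position"],s["opening"],s["force"]); s=cam("side");c=cam("top","t15.png"); w=cam("wrist","w15.png")
caps(c)
cv2.imwrite("pics/s15.png",cv2.resize(s["im"][120:420,200:430],None,fx=2,fy=2,interpolation=cv2.INTER_CUBIC)[:,:,::-1])
E
```

```text
[ 0.51346364 -0.17864344  0.20465034] 0.9990242039626253 [-0.45812312  0.26018375  0.76875036]
red [365.2 403. ] [13.4 21.5] [ 0.3254 -0.0634  0.028 ]
red [135.4 331.2] [19.  20.4] [0.431  0.3186 0.028 ]
red [138.4 267.4] [18.4 20.1] [0.5372 0.3216 0.028 ]
```

View pics/t15.png

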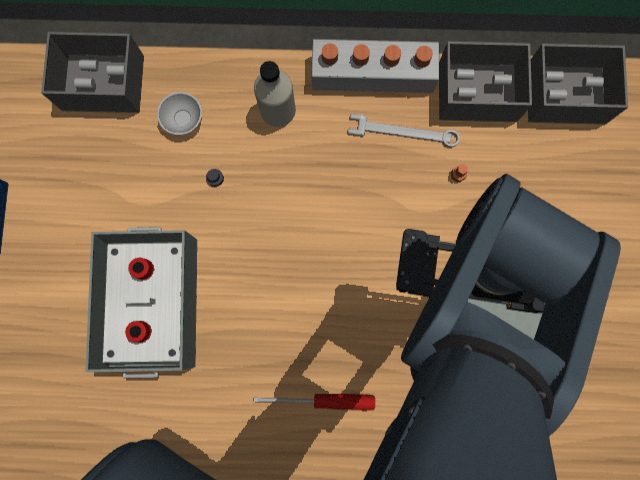

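View pics/s15.png

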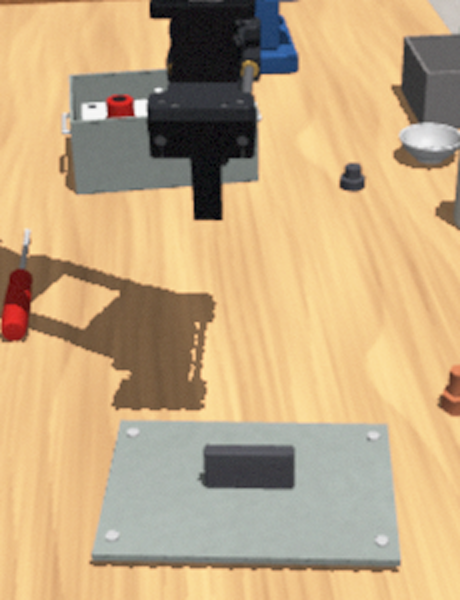

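View pics/w15.png

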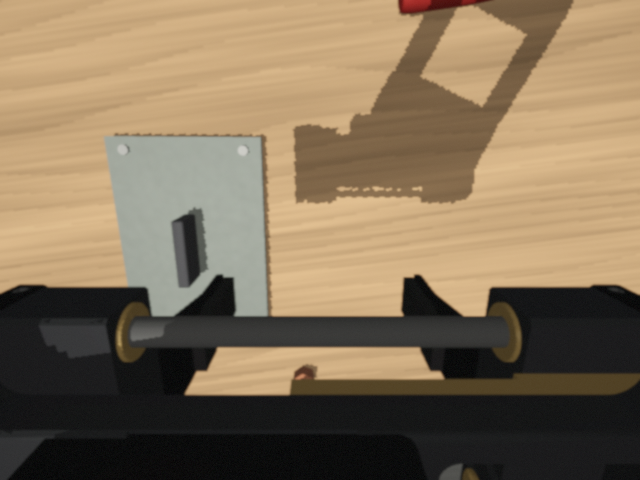

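Both caps are on the bracket at (139,267) and (135,331), and the cover is unmoved. Moving over the handle.

{"op": "send_rows", "data": {"moves": [0,0,0,0.5,-4,0,1,0,0,0,0.5,-4,0,1,0,0,0,0.4,-4,0,1,0,0,0,0,-1.9,0,1,0,0,0,0,0,0,1,0,0,0,0,0,0,1,0,0,0,0,0,0,1]}}

```text
time_s: 47.2
position: [0.528, -0.3166, 0.2052]
tcp_rot: [[-0.992, 0.129, -0.001], [0.129, 0.992, 0.002], [0.001, 0.002, -1.0]]
force: [1.1, 0.8, -0.5]
opening: 1.005
```

```bash
python3 - <<'E'
from caps import *
s=read_state(); print(s["position"],s["opening"],s["force"]); s=cam("side","s16.png"); w=cam("wrist","w16.png")
hs=cv2.cvtColor(s["im"],cv2.COLOR_RGB2HSV)
E
```

```text
[ 0.52804146 -0.31655583  0.20524187] 1.0048225450509152 [ 1.07241897  0.75230696 -0.49392632]
```

View pics/s16.png

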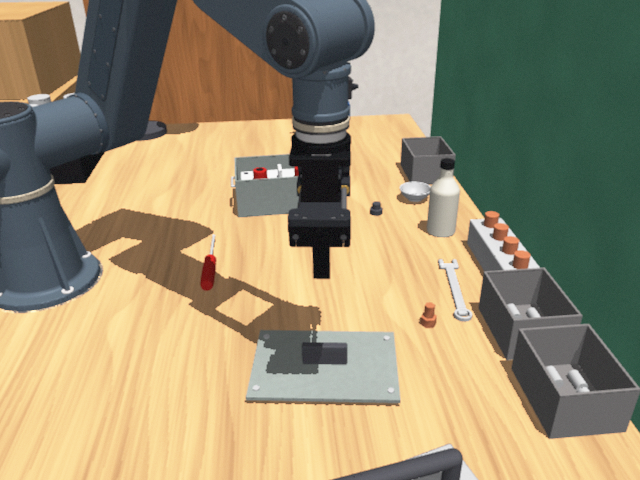

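View pics/w16.png

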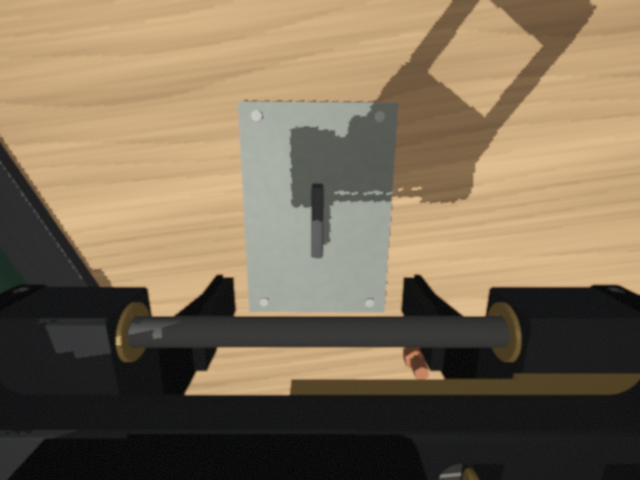

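{"op": "send_rows", "data": {"moves": [0,0,0,0,-0.1,-4,1,0,0,0,0,0,-4,1,0,0,0,0,0,-4,1,0,0,0,0,0,-3,1,0,0,0,0,0,-2,1,0,0,0,0,0,-0.7,1,0,0,0,0,0,0,1,0,0,0,0,0,0,1]}}

```text
time_s: 48.1
position: [0.5292, -0.3201, 0.0295]
tcp_rot: [[-0.992, 0.13, 0.001], [0.13, 0.992, -0.001], [-0.002, -0.001, -1.0]]
force: [0.8, 0.2, -0.1]
opening: 0.998
```

{"op": "send_rows", "data": {"moves": [0,0,0,0,0.2,-0.6,1,0,0,0,0,0,-0.3,1,0,0,0,0,0,0,1,0,0,0,0,0,0,-1,0,0,0,0,0,0,-1,0,0,0,0,0,0,-1,0,0,0,0,0,0,-1,0,0,0,0,0,0,-1,0,0,0,0,0,0,-1,0,0,0,0,0,0,-1,0,0,0,0,0,0,-1,0,0,0,0,0,0,-1,0,0,0,0,0,0,-1,0,0,0,0,0,0,-1,0,0,0,0,0,0,-1,0,0,0,0,0,0,-1]}}

```text
time_s: 49.7
position: [0.5284, -0.3178, 0.0194]
tcp_rot: [[-0.991, 0.13, 0.0], [0.13, 0.991, 0.0], [-0.0, 0.0, -1.0]]
force: [0.8, 0.2, 0.5]
opening: 0.139
```

{"op": "send_rows", "data": {"moves": [0,0,0,0,0,1,-1,0,0,0,0,0,3,-1,0,0,0,0,0,4,-1,0,0,0,0,0,4,-1,0,0,0,0,0,4,-1,0,0,0,0,0,4,-1,0,0,0,0,0,1,-1,0,0,0,0,0,0,-1,0,0,0,0,0,0,-1]}}

```text
time_s: 50.6
position: [0.5271, -0.3167, 0.2272]
tcp_rot: [[-0.991, 0.13, -0.003], [0.13, 0.991, 0.003], [0.004, 0.003, -1.0]]
force: [0.4, 0.7, -4.5]
opening: 0.134
```

```bash
python3 - <<'E'
from caps import *
s=read_state(); print(s["position"],s["opening"],s["force"]); s=cam("side","s17.png");c=cam("top","t17.png")
E
```

```text
[ 0.52705836 -0.31674213  0.22718676] 0.13370322292173895 [ 0.38521228  0.657041   -4.52659841]
```

View pics/s17.png

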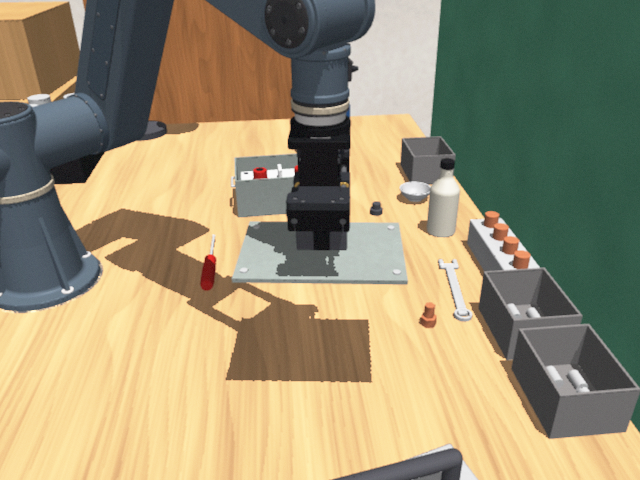

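{"op": "send_rows", "data": {"moves": [0,0,0,-0.3,3,0,-1,0,0,1,-0.3,4,0,-1,0,0,1,-0.3,4,0,-1,0,0,1,-0.3,4,0,-1,0,0,1,-0.3,4,0,-1,0,0,1,-0.3,4,0,-1,0,0,1,-0.3,4,0,-1,0,0,1,-0.3,4,0,-1,0,0,1,-0.3,4,0,-1,0,0,1,-0.3,4,0,-1,0,0,0.9,-0.3,4,0,-1,0,0,0,-0.3,4,0,-1,0,0,0,-0.3,4,0,-1,0,0,0,-0.3,4,0,-1,0,0,0,-0.3,3.5,0,-1,0,0,0,-0.2,2,0,-1,0,0,0,0,1.3,0,-1,0,0,0,0,0,0,-1,0,0,0,0,0,0,-1,0,0,0,0,0,0,-1]}}

```text
time_s: 52.7
position: [0.4815, 0.2987, 0.2289]
tcp_rot: [[-0.999, -0.041, -0.001], [-0.041, 0.999, -0.001], [0.001, -0.001, -1.0]]
force: [-0.4, 0.4, -3.9]
opening: 0.133
```

```bash
python3 - <<'E'
from caps import *
s=read_state(); print(s["position"],s["tcp_rot"],s["opening"],s["force"]); s=cam("side","s18.png");c=cam("top","t18.png")
E
```

```text
[0.48146067 0.2987161  0.22894394] [[-0.99916149 -0.04092822 -0.00109657]
 [-0.04092706  0.99916158 -0.0010564 ]
 [ 0.00113888 -0.00101064 -0.99999884]] 0.13295667156227178 [-0.42532548  0.37894152 -3.89347314]
```

View pics/t18.png

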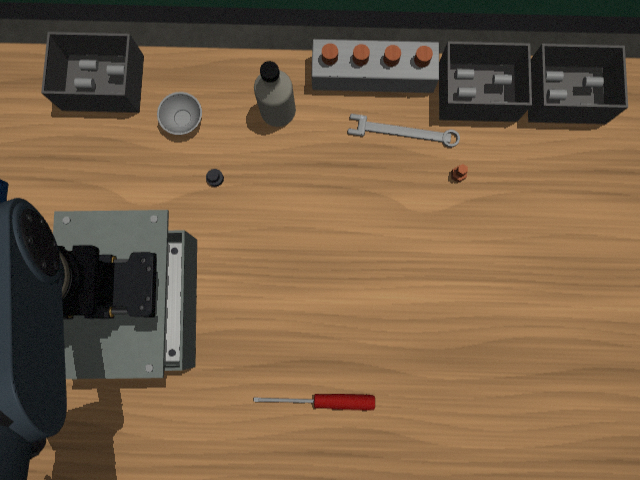

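{"op": "send_rows", "data": {"moves": [0,0,0,-0.1,0.2,-3,-1,0,0,0,0,0,-3,-1,0,0,0,0,0,-2.5,-1,0,0,0,0,0,-1,-1,0,0,0,0,0,0,-1,0,0,0,0,0,0,-1]}}

```text
time_s: 53.4
position: [0.4815, 0.3021, 0.1353]
tcp_rot: [[-0.999, -0.042, 0.002], [-0.042, 0.999, 0.001], [-0.002, 0.001, -1.0]]
force: [-0.4, -1.1, -3.1]
opening: 0.136
```

```bash
python3 - <<'E'
from caps import *
s=read_state(); print(s["position"],s["opening"],s["force"]); s=cam("side");c=cam("top")
cv2.imwrite("pics/s19.png",cv2.resize(s["im"][110:230,210:350],None,fx=5,fy=5,interpolation=cv2.INTER_CUBIC)[:,:,::-1])
cv2.imwrite("pics/t19.png",cv2.resize(c["im"][205:395,40:220],None,fx=3,fy=3,interpolation=cv2.INTER_CUBIC)[:,:,::-1])
E
```

```text
[0.48149589 0.3020789  0.13534987] 0.13619246109747263 [-0.3736285  -1.05010489 -3.12628364]
```

View pics/t19.png

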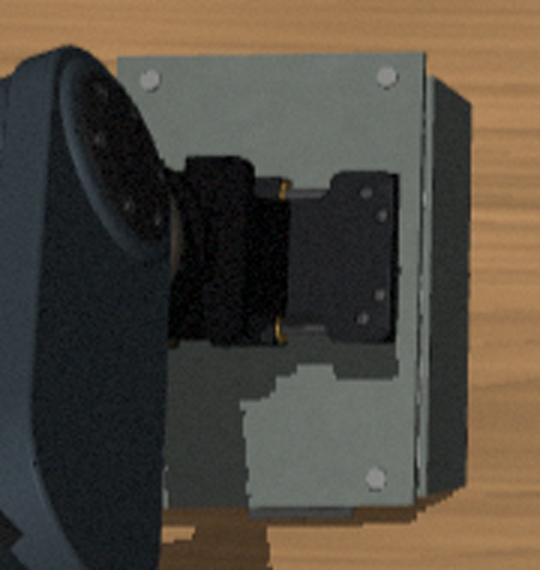

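View pics/s19.png

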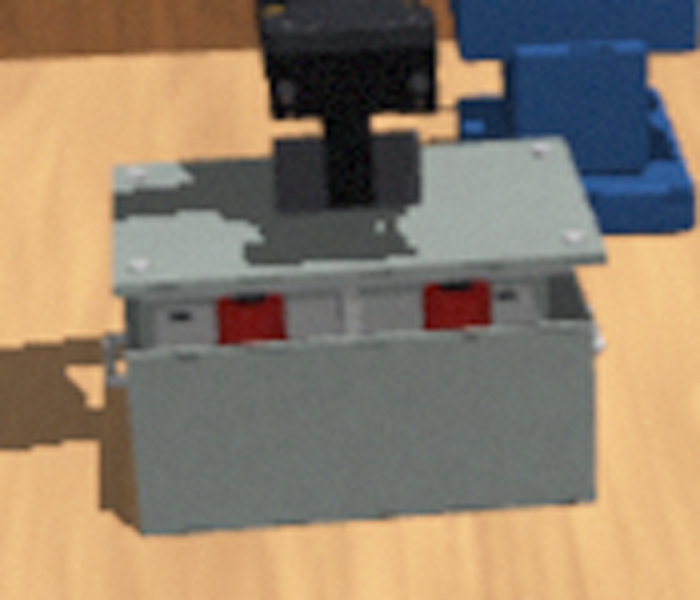

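```bash
python3 - <<'E'
from h import *
c=cam("top"); s=cam("side")
a=np.radians(2.4);X=np.array([np.cos(a),np.sin(a)]);Y=np.array([-X[1],X[0]]);o=np.array([.4800,.3008])
for u,v in [(425.5,53),(413.5,506),(118,58)]:
    p=onz(c,40+(u+.5)/3-.5,205+(v+.5)/3-.5,.130); print("top",((p[:2]-o)@X*1e3).round(1),((p[:2]-o)@Y*1e3).round(1))
for u,v in [(112,165),(576,136),(605,258),(116,290)]:
    p=onz(s,210+(u+.5)/5-.5,110+(v+.5)/5-.5,.130); print("side",((p[:2]-o)@X*1e3).round(1),((p[:2]-o)@Y*1e3).round(1))
for u,v in [(594,320),(130,355)]:
    p=onz(s,210+(u+.5)/5-.5,110+(v+.5)/5-.5,.094); print("side rim",((p[:2]-o)@X*1e3).round(1),((p[:2]-o)@Y*1e3).round(1))
for u,v in [(92,106),(600,71),(652,207),(96,245)]:
    p=onz(s,220+(u+.5)/6-.5,140+(v+.5)/6-.5,.094); print("side rim0",((p[:2]-o)@X*1e3).round(1),((p[:2]-o)@Y*1e3).round(1))
E
```

```text
top 114.3 -77.4
top -111.8 -76.4
top 114.3 79.4
side -110.6 82.3
side 122.9 83.8
side 113.5 -80.1
side -108.9 -80.2
side rim 109.9 -67.2
side rim -105.8 -71.3
side rim0 -106.7 74.3
side rim0 108.1 77.6
side rim0 109.1 -69.9
side rim0 -105.8 -70.2
```

{"op": "send_rows", "data": {"moves": [0,0,0,-0.15,0,-0.5,-1,0,0,0,0,0,-0.5,-1,0,0,0,0,0,-0.5,-1,0,0,0,0,0,-0.4,-1,0,0,0,0,0,-0.3,-1,0,0,0,0,0,-0.2,-1,0,0,0,0,0,0,-1,0,0,0,0,0,0,-1]}}

```text
time_s: 54.4
position: [0.479, 0.3021, 0.1104]
tcp_rot: [[-0.999, -0.042, 0.0], [-0.042, 0.999, 0.0], [-0.0, 0.0, -1.0]]
force: [0.4, 0.3, -4.0]
opening: 0.135
```

{"op": "send_rows", "data": {"moves": [0,0,0,0,-0.05,-0.2,-1,0,0,0,0,0,-0.15,-1,0,0,0,0,0,-0.1,-1,0,0,0,0,0,0,-1,0,0,0,0,0,0,-1]}}

```text
time_s: 54.9
position: [0.4789, 0.3016, 0.1059]
tcp_rot: [[-0.999, -0.042, -0.0], [-0.042, 0.999, 0.0], [0.0, 0.0, -1.0]]
force: [-0.6, -0.6, -3.4]
opening: 0.135
```

{"op": "send_rows", "data": {"moves": [0,0,0,0,0,-0.05,-1,0,0,0,0,0,0,-1,0,0,0,0,0,0,-1]}}

```text
time_s: 55.2
position: [0.479, 0.3016, 0.1055]
tcp_rot: [[-0.999, -0.042, 0.0], [-0.042, 0.999, 0.0], [-0.0, 0.0, -1.0]]
force: [-0.6, 0.2, -4.3]
opening: 0.138
```

```bash
python3 - <<'E'
from caps import *
s=cam("side")
cv2.imwrite("pics/s20.png",cv2.resize(s["im"][110:230,210:350],None,fx=5,fy=5,interpolation=cv2.INTER_CUBIC)[:,:,::-1])
E
```

```text
(no output)
```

View pics/s20.png

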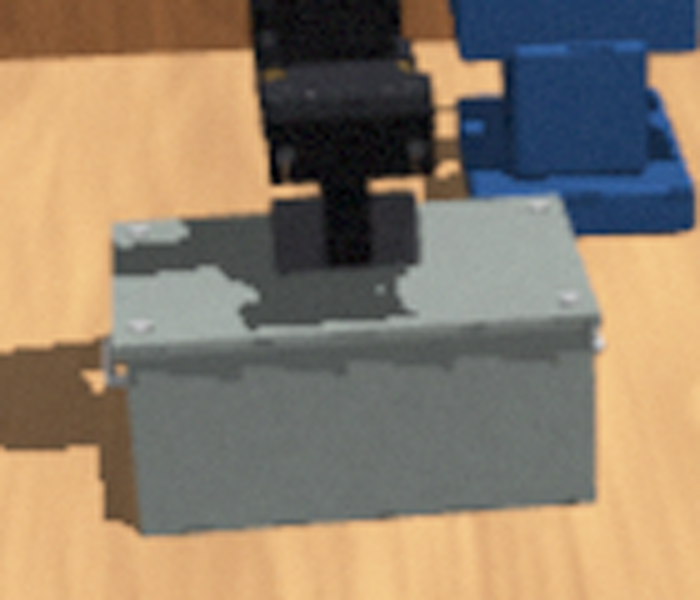

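{"op": "send_rows", "data": {"moves": [0,0,0,0.1,0,0,-1,0,0,0,0,0,0,-1,0,0,0,0,0,0,-0.5,0,0,0,0,0,0,-0.5,0,0,0,0,0,0,0,0,0,0,0,0,0,0,0,0,0,0,0,0,0.2,0,0,0,0,0,2,0.2,0,0,0,0,0,4,0.2,0,0,0,0,0,4,0.2,0,0,0,0,0,3,0.2,0,0,0,0,-4,0,0.2,0,0,0,0,-4,0,0.2,0,0,0,0,-4,0,0.2,0,0,0,0,-4,0,0.2,0,0,0,0,-4,0,0.2,0,0,0,0,-4,0,0.2]}}

```text
time_s: 56.95
position: [0.4797, 0.0601, 0.2356]
tcp_rot: [[-0.999, -0.042, 0.0], [-0.042, 0.999, -0.0], [-0.0, -0.0, -1.0]]
force: [0.3, -0.6, -1.0]
opening: 0.599
```

{"op": "send_rows", "data": {"moves": [0,0,0,0,-4,0,0.2,0,0,0,0,-4,0,0.2,0,0,0,0,0,0,0.2,0,0,0,0,0,0,0.2,0,0,0,0,0,0,0.2]}}

```text
time_s: 57.45
position: [0.4796, -0.0176, 0.2354]
tcp_rot: [[-0.999, -0.043, -0.0], [-0.043, 0.999, 0.001], [0.0, 0.001, -1.0]]
force: [-0.3, 0.1, -0.0]
opening: 0.599
```

```bash
python3 - <<'E'
from caps import *
s=read_state(); print(s["position"],s["opening"],s["force"]); s=cam("side","s21f.png");c=cam("top","t21f.png")
cv2.imwrite("pics/s21.png",cv2.resize(s["im"][110:230,210:350],None,fx=5,fy=5,interpolation=cv2.INTER_CUBIC)[:,:,::-1])
cv2.imwrite("pics/t21.png",cv2.resize(c["im"][205:395,40:220],None,fx=3,fy=3,interpolation=cv2.INTER_CUBIC)[:,:,::-1])
E
```

```text
[ 0.47960088 -0.01756898  0.23536141] 0.5987951934386588 [-0.32727959  0.0955973  -0.04622062]
```

View pics/t21.png

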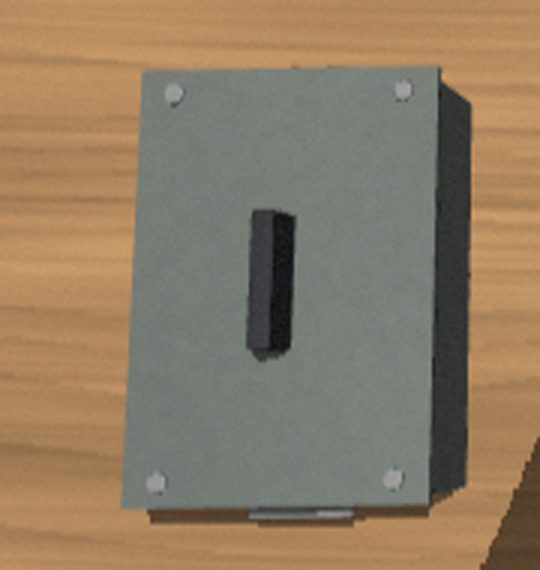

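View pics/s21.png

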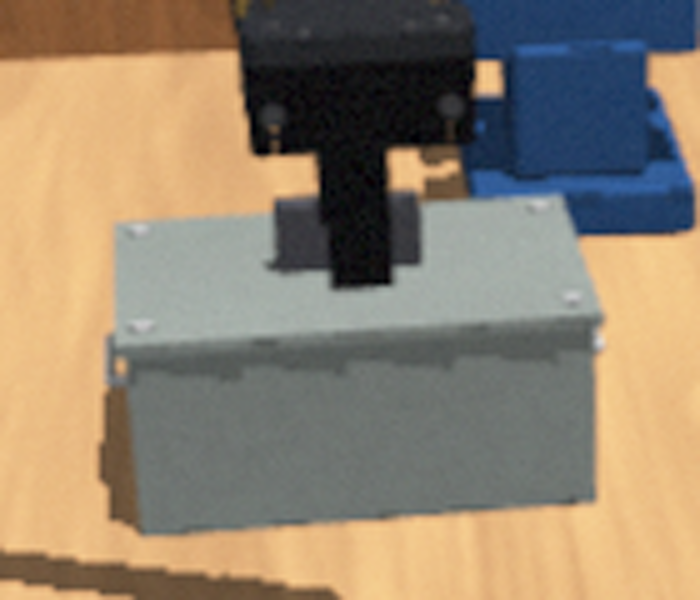

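View pics/t21f.png

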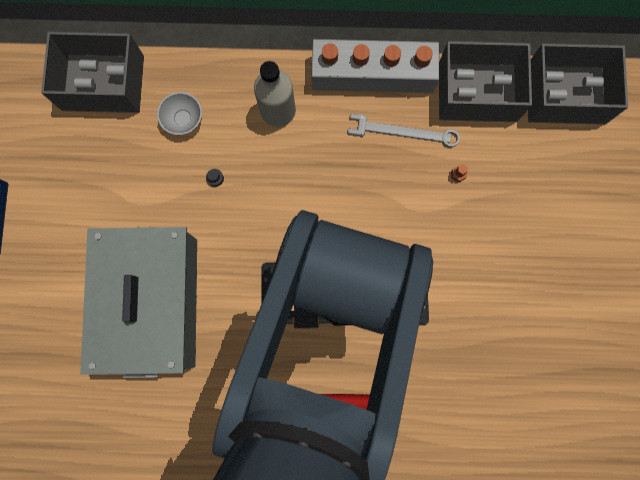

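```bash
python3 - <<'E'
from m import *
c=cam("top"); s=cam("side")
quad(c,[(143,71),(440,67),(430,506),(122,508)],(40,205),3,.100,"cover top")
quad(s,[(115,222),(564,194),(602,316),(117,347)],(210,110),5,.100,"cover side")
quad(s,[(92,106),(600,71),(652,207),(96,245)],(220,140),6,.094,"rim side")
E
```

```text
cover top [0.4799 0.3013 0.1   ] edges mm [156.3 226.  156.1 225. ] dir up 2.3 dir right -87.96
cover side [0.4812 0.3039 0.1   ] edges mm [227.9 159.  223.5 157.1] dir up 91.85 dir right 2.14
rim side [0.4811 0.3038 0.094 ] edges mm [214.8 147.5 215.  144.5] dir up 92.78 dir right 2.89
```

```bash
python3 -c "
from rig import hand_in; print(hand_in())"
```

```text
the job is handed in; nothing more can be done
None
```

The kit is packed and the job is handed in, at about 57 s of the 210 s allowed. The hand-in gave no verdict.

- **Packing:** All three steel couplers stand on the case floor, and the bracket lies across them with its lug up. Both red protectors stand on the bracket, one on each side of the lug. One protector was knocked aside during the run, so I measured it again before picking it up.
- **Cover position:** The cover is on the rim and let go. Its centre agrees with the rim centre to about 1 mm in both views, and its yaw to less than 1°. Its top, taken at the seated height of 100 mm, measures about 226 x 156 mm in the top view, as it should if the cover is fully down. I released it within 0.1 mm of the computed seated height.
- **Left alone:** The adapter and plug look unmoved, and the arm finished well clear of the case.
- **Disagreements:** The side camera puts both case and cover 1–3 mm away from the top camera's position. It also reads the rim about 3 mm short. Both are close to the stated calibration error.
- **Not checked:** The contents were not seen again after the cover was seated. I last saw the protectors and bracket in place in the side view, just before the final lowering. I judged the cover level from the pictures and the tool pose, not from a separate tilt measurement.

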